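# Clamp the sharpening stone in its sloping holder

## Robot

A 6-joint arm with a two-finger parallel gripper is mounted at the origin on a cart in front of the work surface, level with it; the furniture and walls round the work are solid. World frame = base frame: x ahead of the robot, y to its left, z up, the work surface at z = 0. Lengths are in mm, angles in degrees, forces in N, time in s.
With the tool pointing down it reaches from about 300 to 850 mm from the base axis. Payload 4.2 kg.
Tool frame: the origin (TCP) lies midway between the tips of the shut fingers; the grasp point (between the pads) lies pinch_z behind it (pinch_z is the distance from the TCP to the grasp point, in mm); z points along the fingers, y is the line along which they close (so a half turn about z gives the same grasp; the last joint's range is limited). The gripper opens to 91 mm and grips with 3 to 60 N. Pads are 32 mm wide; open, the fingers measure 118 mm over their backs; the gripper's body (76 mm by 178 mm) begins 60 mm behind the grasp point.
Start: joints at [74.198, 18.312, 89.639, -0, 72.044, -1.146], TCP at [145.488, 556.306, 213.976] pointing down, gripper open.
Joint ranges: [-177.97, 177.97], [-48.28, 115.42], [12.27, 149.76], [-77.06, 257.06], [2.81, 150.46], [-146.56, 146.56]. Speed limits (degrees/s): [147.25, 147.25, 180, 180, 180, 180].

## Interface

Orientations are given as [roll, pitch, yaw] about the fixed x, y, z axes, in that order (R = Rz(yaw) Ry(pitch) Rx(roll)).
In Python, from workcell import state, grab_frame, job_done, masks_of, landmark_of, pinch_z gives the robot as it stands. The module is installed in compiled form; this text tells all that it offers.
- The arm moves only by the tool move_arm, never from a script. Its argument "plan" is a list of rows, each an object of numbers: "x", "y", "z": the shift along the tool's x, y, z in mm; "rx", "ry", "rz": the turn, a rotation vector about the tool's x, y, z in rad. A call has 1 to 10 rows; each row shifts and turns the commanded pose from where the row before left it, along the tool's axes as they then stand; what a row does not reach is not made up. A row lasts 1/10 s, in which the tool goes at most 50 mm and 8.59 degrees, less where a joint would pass 70% of its speed; a pose out of reach is approached as far as the arm can. A call is refused whole if a number of a shift passes 50 or a number of a turn 0.15, either way. A call with a gripper value outside its range is refused whole. "grip" is the opening, from 0 (shut) to 1 (fully open), set as the call begins (left out, the last holds). The fingers move at their own pace and stop on an object; "squeeze" is the grip in N (left out, the last holds). Time passes only in rows, so rows that do not move let the fingers close. It gives the time, the measured TCP pose, the force, the opening and the grip force at its end, in the units of the state.
- state(): the state, without advancing time (a new reading comes with each control period).
- grab_frame(name): name is "side" or "top" or "wrist"; returns a dict with "img" (420x560x3 uint8, red, green, blue), "z_map" (420x560 float32, mm along the optical axis (not along the pixel's ray), 0 where there is no reading), "fx", "fy", "cx", "cy" (pixels), "rvec" (rotation vector, rad) and "tvec" (3), from world to camera coordinates, as OpenCV has them. Camera axes: x right, y down, z forward; pixel columns grow to the right and rows downward; lengths in mm; the calibration is good to about 2 mm. The wrist camera is an equidistant fisheye: a pixel r from the principal point sees the ray r / f radians off the axis. A picture is of the moment at which its call begins.
- job_done(): hands the job in; it is judged then, once.
Trained networks look in the newest picture that a camera, given by its name, has taken for a name from the list of things; names that differ only in an ending like _2 or _b are one class to them, and where a whole thing is asked for, a point or a joint stands for the part that bears it (a point fixed in the world has none). Each returns a list of dicts, best first, with "p" (0 to 1); they miss things now and then, are a little off and sometimes report something else, mostly with a low value. They report only what shows in the picture. A call takes as long as a camera call.
- masks_of(camera, label): "pixels" (420x560 bool, what is visible of it) and "box" ([centre column, centre row, width, height] in pixels, round what is visible of it).
- landmark_of(camera, label): "point" ([column, row] in pixels: a listed point, or the origin of a listed thing).
The state is a dict: "time_s": time; "qpos": joint angles; "qvel": joint speeds; "effort": joint torques, N m; "ee_pos": TCP position; "ee_rot": TCP orientation; "force": force on the tool from outside, world axes, zero at the start; "torque": the same for the moment, N m; "gripper_width": finger opening in mm; "gripper_force": force on a finger pad.
Only numpy, scipy, OpenCV 4.12 (cv2) and the standard library are available. Lean on these libraries where they do the work, as an engineer would, in place of code of your own. Each camera call takes 0.05 s, during which the arm holds its last target. There are 200 camera calls.

## Task

Lay the longer of the two sharpening stones flat on the holder's sloping bed, between its jaws and resting against the ledge on the low side, setting it down by hand without dropping it. Then swing the cam lever its full quarter turn until it stops, so that the jaw grips the stone tight, and let go. Leave the shorter stone and the other kitchen things where they are.

Things in the scene. Friction and masses are not known exactly. Their poses are not given: they have to be found in the camera images.
- long_stone: the longer sharpening stone: a plain grey block 180 x 50 x 28 mm, 0.3 to 0.6 kg, lying flat on the worktop. Origin at the centre of its underside; x along its length (either way round is equally good), y across its width, z up through its thickness
- short_stone: the shorter sharpening stone, the same grey, 120 x 50 x 28 mm, lying flat beside the long one (either may be the left one); same axes. It must stay where it is
- bed: wooden bed of the fixed stone holder, 94 mm up the slope, 300 mm across; slopes 25 degrees down towards the robot. Origin on its surface, where the clamped stone's underside centre belongs, 64 mm above the worktop. x up the slope (away from the robot; edges at +-47 mm), y left along the bed, z square out of it. The stone lies along y, between fixed jaw (left) and jaw pad (right)
- ledge (a point): middle of the ledge's upper edge, at (-25, 0, 12) mm of the bed frame, axes as the bed. The ledge is two aluminium pieces, each 40 mm long, 8 mm thick and 12 mm high, centred at y = +65 and -65 mm; their faces at bed x = -25 mm carry the stone's lower long edge. Between them 90 mm are open for a finger; above the stone's upper long edge (bed x = +25 mm) nothing stands
- fixed_jaw (a point): middle of the rubber face of the fixed jaw, at (0, 90, 10) mm of the bed frame, at the left end of the stone's place; the jaw is 60 mm wide up the slope and 20 mm high
- jaw_pad: rubber pad of the moving jaw (jaw 23 mm high), right of the stone's place. Axes as the bed; its face is 12 mm to the +y side of this origin, at bed y = -104 mm with the lever at 0. The cam moves it 10.8 mm per rad of lever angle towards +y: it pushes the stone up to the fixed jaw and, on a spring of 5 N per mm, grips it with 10 to 15 N
- cam_lever (a joint): angle of the steel cam lever: 0 = open, pointing down the slope to the robot (bed -x); 1.57 = closed, at its stop, pointing right (bed -y). Turns counter-clockwise seen from above the bed, about the bed's z through (0, -148) mm of the bed frame. Stiff (0.35 N m: 4.5 N at the post, 7 N as the jaw grips); stays where it is left; starts at 0 to 0.35
- lever_post (a point): middle of the round black post at the lever's end, to pinch or push: 18 mm thick, standing square to the bed, 80 mm from the lever's pivot. This point is 48 mm out from the bed surface; the post's top is 22 mm farther out, and its foot, on a 24 mm collar and the flat 18 mm wide lever, 18 mm nearer the bed
- garlic: a garlic bulb, 56 mm, on the chopping board behind; leave it alone
- egg_timer: a round egg timer, 65 x 65 x 57 mm, standing at the left; leave it alone
- peeler: a peeler, 170 x 25 x 18 mm, lying at the left; leave it alone
- mug: a white mug with dots, 82 x 114 x 91 mm, standing at the back right; leave it alone

How it is judged (in metres and radians):
On the way, in this order (a step that is already met when the one before it is completed fails the run):
1. the long stone, still held by the fingers, has been lowered on to the sloping bed between the jaws (within 14 mm of it and nearly parallel to it) (x of long_stone in the frame of bed between -0.012 and 0.015 m and y of long_stone in the frame of bed between -0.02 and 0.012 m and z of long_stone in the frame of bed between -0.004 and 0.014 m and angle between the z axis of long_stone and the z axis of bed, either way round below 0.25 rad and angle between the x axis of long_stone and the y axis of bed, either way round below 0.2 rad and contact force between long_stone and the fingers above 1 N), for 0.1 s.
2. the long stone lies flat on the bed against the ledge, released, the cam lever still less than half turned (x of long_stone in the frame of bed between -0.004 and 0.008 m and z of long_stone in the frame of bed between -0.004 and 0.004 m and angle between the z axis of long_stone and the z axis of bed, either way round below 0.07 rad and angle between the x axis of long_stone and the y axis of bed, either way round below 0.09 rad and contact force between long_stone and the fingers below 0.2 N and value of joint cam_lever below 0.78 rad), for 0.2 s.
3. the cam lever has been swung to its stop and the jaw grips the stone (x of long_stone in the frame of bed between -0.004 and 0.008 m and z of long_stone in the frame of bed between -0.004 and 0.004 m and angle between the z axis of long_stone and the z axis of bed, either way round below 0.07 rad and angle between the x axis of long_stone and the y axis of bed, either way round below 0.09 rad and value of joint cam_lever above 1.45 rad and contact force between long_stone and jaw_pad above 5 N), for 0.2 s.
At the end, for the whole second after the job is handed in: Long stone at rest flat on the bed (4 mm, 4 deg), along it (5 deg), at most 8 mm above the ledge, against the fixed jaw (4 mm); cam lever within 7 deg of its stop, pad pressing the stone with over 5 N. Shorter stone and other things within 30 mm of their starts (all of step 3 and y of long_stone in the frame of bed between -0.004 and 0.004 m and linear speed of long_stone below 0.01 m/s); the robot touches nothing.
It fails at once if the short stone is shifted by more than 30 mm (distance of short_stone from where it was at the start of the episode above 0.03 m).
It fails at once if the garlic is shifted by more than 30 mm (distance of garlic from where it was at the start of the episode above 0.03 m).
It fails at once if the egg timer is shifted by more than 30 mm (distance of egg_timer from where it was at the start of the episode above 0.03 m).
It fails at once if the peeler is shifted by more than 30 mm (distance of peeler from where it was at the start of the episode above 0.03 m).
It fails at once if the mug is shifted by more than 30 mm (distance of mug from where it was at the start of the episode above 0.03 m).
It also fails if it takes over 54 s, if anything falls off the work surface, if the arm or the gripper's body presses on something with over 40 N, if the wrist force passes 120 N, or if a joint passes its speed limit or range.

## Working session

There is one attempt and no reset: what is moved stays moved. The work goes in short steps, Python scripts to look and compute and a tool call to move; the robot and the scene stay as the last step left them, time stands still between calls to the robot, and variables do not carry over. Pictures are saved under pics/ and viewed, at most 10 in all, crops included, and the job is handed in when it is done.

Besides the shell and the picture viewer there is one more tool, called after ">>>" as name(argument=value, ...) on one line, values as JSON. move_arm: Moves the arm, as the interface text tells. Its arguments: {"type":"object","properties":{"plan":{"type":"array","items":{"type":"object","properties":{"x":{"type":"number"},"y":{"type":"number"},"z":{"type":"number"},"rx":{"type":"number"},"ry":{"type":"number"},"rz":{"type":"number"}}}},"grip":{"type":"number"},"squeeze":{"type":"number"}},"required":["plan"]}

```bash
mkdir -p pics; cat > h.py <<'E'
import numpy as np, cv2
from scipy.spatial.transform import Rotation as R
from workcell import *
def pts(f,mask):
    z=f["z_map"]; v,u=np.nonzero(mask&(z>0)); d=z[v,u]
    c=np.c_[(u-f["cx"])/f["fx"]*d,(v-f["cy"])/f["fy"]*d,d]
    Rm=cv2.Rodrigues(np.array(f["rvec"],float))[0]
    return (c-np.array(f["tvec"]).ravel())@Rm
def at(f,p,r=2):
    m=np.zeros(f["z_map"].shape,bool);u,v=map(int,np.round(p));m[v-r:v+r+1,u-r:u+r+1]=1
    return np.median(pts(f,m),0)
def save(f,n): cv2.imwrite("pics/"+n,f["img"][:,:,::-1])
E
python3 - <<'E'
from h import *
s=state();print({k:np.round(v,3) for k,v in s.items()}, pinch_z if not callable(pinch_z) else pinch_z())
for c in("top","side"):
    f=grab_frame(c);save(f,c+"0.png")
    print(c,"cam pos",np.round(-cv2.Rodrigues(np.array(f["rvec"],float))[0].T@np.array(f["tvec"]).ravel()))
    for n in("long_stone","short_stone","bed","cam_lever","mug","egg_timer","peeler","garlic"):
        for m in masks_of(c,n)[:2]:
            P=pts(f,m["pixels"])
            if len(P)<5: continue
            t=P[P[:,2]>np.percentile(P[:,2],90)-6]
            (cx,cy),wh,a=cv2.minAreaRect(t[:,:2].astype(np.float32))
            print(n,round(m["p"],2),np.round(m["box"]),"lo",np.round(np.percentile(P,2,0)),"hi",np.round(np.percentile(P,98,0)),"rect",np.round([cx,cy,*wh,a],1))
    for n in("long_stone","bed","ledge","fixed_jaw","jaw_pad","lever_post"):
        for m in landmark_of(c,n)[:2]: print(n,round(m["p"],2),np.round(m["point"]),np.round(at(f,m["point"]),1))
E
```

```text
{'time_s': np.float64(0.0), 'qpos': array([ 7.4199e+01,  1.8353e+01,  8.9707e+01, -1.0000e-03,  7.2043e+01,
       -1.1460e+00]), 'qvel': array([-0.063, -0.005,  0.004,  0.023,  0.022,  0.018]), 'effort': array([ 2.0000e-03, -4.1248e+01, -2.3198e+01,  7.3000e-02,  4.6000e-02,
       -0.0000e+00]), 'ee_pos': array([145.339, 555.808, 213.109]), 'ee_rot': array([-1.79897e+02, -1.00000e-03,  1.65345e+02]), 'force': array([ 0.227, -0.378,  0.094]), 'torque': array([ 0.005,  0.051, -0.054]), 'gripper_force': np.float64(0.0), 'gripper_width': np.float64(91.248)} 18.8
top cam pos [ 172.  -63. 1500.]
long_stone 0.67 [217. 227.  33.  69.] lo [358. 218.   2.] hi [534. 271.  34.] rect [446.5 244.7 178.9  50.6   2.9]
long_stone 0.6 [419. 196.  42.  37.] lo [ 650. -337.    1.] hi [ 728. -246.   92.] rect [ 691.2 -285.4   79.6   83.2   76.6]
bed 0.86 [384. 246. 110.  51.] lo [ 453. -365.   40.] hi [600. -84.  93.] rect [ 510.9 -220.2  143.7  290.    13.5]
cam_lever 0.85 [425. 249.  27.  51.] lo [ 476. -375.   58.] hi [ 593. -301.   97.] rect [ 529.7 -335.3  137.6   45.3   21.6]
mug 0.62 [419. 196. 
[... 1515 characters left out ...]
[ 679.7 -306.9   32.6   82.3   65.7]
egg_timer 0.67 [171. 262.  22.  19.] lo [488. 427.  -0.] hi [554. 489.  59.] rect [519.2 460.1  31.3  28.1  33.8]
peeler 0.76 [205. 277.  19.  36.] lo [358. 361.   4.] hi [509. 386.  19.] rect [429.1 376.5 147.8  22.8   6.5]
garlic 0.5 [230. 221.  18.  13.] lo [593. 216.  38.] hi [629. 262.  67.] rect [612.7 237.1  31.4  32.9  38.5]
long_stone 0.95 [245. 266.] [415.5 242.9  28.4]
ledge 0.96 [359. 212.] [-102.2  165.6  663.9]
ledge 0.52 [227. 227.] [603.2 250.8  41.3]
jaw_pad 0.53 [371. 194.] [ 558.1 -281.    70.6]
jaw_pad 0.24 [243. 266.] [417.2 249.7  29.1]
lever_post 0.76 [405. 201.] [ 482.4 -373.1   73.2]
lever_post 0.71 [233. 226.] [600.4 230.4  43.3]
```

```bash
python3 - <<'E'
from h import *
f=grab_frame("top");im=f["img"][200:300,320:460];im=cv2.resize(im,None,fx=5.5,fy=5.5,interpolation=cv2.INTER_CUBIC)
cv2.imwrite("pics/topc.png",im[:,:,::-1])
m=masks_of("top","bed")[0]["pixels"]
m=cv2.erode(m.astype(np.uint8),np.ones((3,3)))>0
P=pts(f,m)
rng=np.random.default_rng(0);best=0
for i in range(3000):
    a=P[rng.choice(len(P),3,0)];n=np.cross(a[1]-a[0],a[2]-a[0])
    if np.linalg.norm(n)<500: continue
    n/=np.linalg.norm(n);n*=np.sign(n[2])
    if not .87<n[2]<.94: continue
    I=abs((P-a[0])@n)<2.5
    if I.sum()>best:best=I.sum();B=I
Q=P[B];c=Q.mean(0);n=np.linalg.svd(Q-c)[2][2];n*=np.sign(n[2])
print(len(P),best,"tilt",np.degrees(np.arccos(n[2])),"downdir yaw",np.degrees(np.arctan2(-n[1],-n[0])),c.round(1))
x=np.array([-n[0],-n[1],0]);x/=np.linalg.norm(x);
y=np.array([-x[1],x[0],0]);x=np.cross(y,n)
q=np.c_[(P-c)@x,(P-c)@y,(P-c)@n]
np.save("q.npy",q)
for lo,hi in((-3,3),(8,14),(15,30),(30,80)):
    s=q[(q[:,2]>lo)&(q[:,2]<hi)]
    print(lo,hi,len(s),np.percentile(s,[2,50,98],axis=0).round(1).tolist() if len(s) else "")
print("z at c",c[2],x,y,n)
for n_ in("bed","fixed_jaw","jaw_pad","ledge","lever_post"):
  for k in landmark_of("top",n_)[:2]:
    print(n_,k["p"],np.round(k["point"],1))
E
```

```text
3332 1347 tilt 24.670543662309324 downdir yaw 19.940688692073767 [ 523.4 -203.9   65.1]
-3 3 1564 [[-44.7, -157.4, -2.8], [-0.0, 5.9, 0.1], [40.9, 115.5, 2.9]]
8 14 228 [[-41.7, -147.0, 8.2], [1.3, -84.1, 11.6], [36.5, 127.8, 13.9]]
15 30 606 [[-58.3, -144.2, 15.3], [-4.1, -99.8, 21.0], [33.1, 126.7, 28.9]]
30 80 50 [[-84.0, -146.5, 30.1], [-76.1, -138.6, 48.1], [-1.8, -117.6, 71.1]]
z at c 65.13300477798188 [0.85424147 0.30991741 0.41739995] [-0.34104721  0.94004617  0.        ] [-0.39237522 -0.14235309  0.90872289]
bed 0.95 [366.6 242.9]
fixed_jaw 0.86 [337.7 246.3]
fixed_jaw 0.49 [217.2 228. ]
jaw_pad 0.47 [408.2 238.4]
ledge 0.69 [373.3 252.5]
ledge 0.28 [415.9 196.2]
lever_post 0.7 [407.  238.1]
lever_post 0.69 [434.3 269.1]
```

View pics/topc.png

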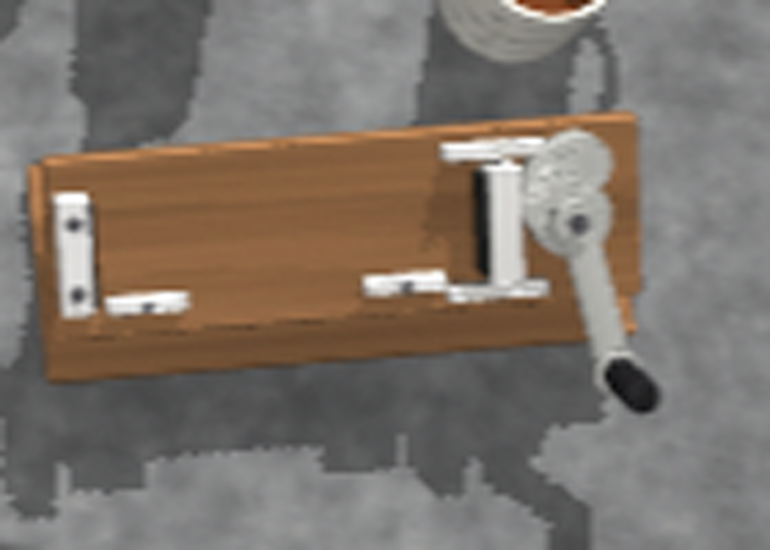

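View pics/top0.png

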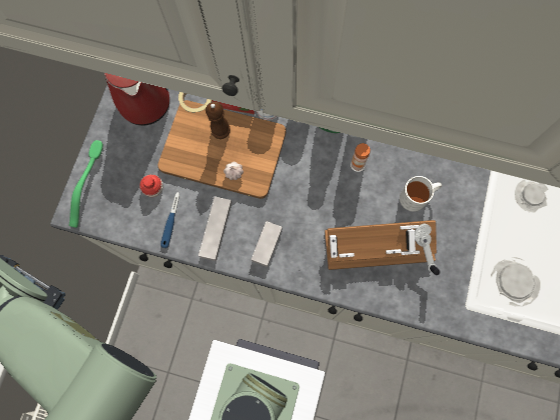

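The crop shows the fixed jaw at (75,255), ledge pieces at (147,300) and (405,283), pad face at x≈485, hub at (579,223) and post at (632,385). The long stone lies at (215,228) in the full view. Next I fit the bed pose to these features.

```bash
python3 - <<'E'
from h import *
from scipy.optimize import least_squares
f=grab_frame("top")
K=np.array([[f["fx"],0,f["cx"]],[0,f["fy"],f["cy"]],[0,0,1]],float)
rv=np.array(f["rvec"],float);tv=np.array(f["tvec"],float)
def bedR(yaw):return R.from_euler("zy",[yaw,-25],degrees=True).as_matrix()
def proj(p,B):
    return cv2.projectPoints((B@bedR(p[2]).T+[p[0],p[1],64]).astype(float),rv,tv,K,None)[0][:,0]
F=[(30,90,20,90,196),(-30,90,20,95,315),(-25,85,12,106,297),(-25,45,12,188,291),(-25,-45,12,363,278),(-25,-85,12,445,271)]
F=np.array(F,float);B=F[:,:3];px=(F[:,3:]+.5)/5.5-.5+[320,200]
r=least_squares(lambda p:(proj(p,B)-px).ravel(),[515,-185,18])
p=r.x;print("bed",p.round(2),"res",r.fun.reshape(-1,2).round(2).tolist())
np.save("bed.npy",p)
pc=lambda q:((q-[320,200]+.5)*5.5-.5).round()
def lev(a,z,L=80):return np.array([[-L*np.cos(a),-148-L*np.sin(a),z]])
for a in(0,.1,.2,.3):print(a,[pc(proj(p,lev(a,z)))[0].tolist() for z in(30,48,70)])
print("hub",pc(proj(p,np.array([[0,-148,35.]]))), "wood",pc(proj(p,np.array([[47,0,0],[-47,0,0.]]))))
m=masks_of("top","bed")[0]["pixels"];m|=masks_of("top","cam_lever")[0]["pixels"]
q=(pts(f,m)-[p[0],p[1],64])@bedR(p[2])
s=q[(abs(q[:,0])<22)&(abs(q[:,1])<80)];print("bed surf z: med",np.median(s,0).round(2),"slope",np.linalg.lstsq(np.c_[s[:,:2],np.ones(len(s))],s[:,2],rcond=None)[0].round(3))
s=q[(q[:,2]>50)&(q[:,2]<80)];print("post",s.mean(0).round(1),s.round().tolist()[:12])
s=q[(q[:,1]<-85)&(q[:,1]>-120)&(q[:,2]>15)&(q[:,2]<30)];print("pad blk",np.percentile(s,[3,50,97],axis=0).round(1).tolist())
# overhead cabinets
A=pts(f,f["z_map"]>0);C=A[A[:,2]>350];C=C[(C[:,0]>200)];print("high stuff min x by y",[(y,C[(abs(C[:,1]-y)<30)][:,[0,2]].min(0).round().tolist()) for y in range(-500,500,100) if (abs(C[:,1]-y)<30).any()])
# stones
for cam in("top","side"):
    f=grab_frame(cam)
    A=pts(f,f["z_map"]>0);S=A[(A[:,0]>330)&(A[:,0]<560)&(A[:,2]>22)&(A[:,2]<34)]
    for lo,hi in((180,300),(20,150)):
        T=S[(S[:,1]>lo)&(S[:,1]<hi)]
        c=T.mean(0);v=np.linalg.svd(T[:,:2]-c[:2])[2][0]
        print(cam,c.round(1),"yaw",np.degrees(np.arctan2(v[1],v[0])),cv2.minAreaRect(T[:,:2].astype(np.float32)))
E
```

```text
bed [ 514.27 -185.22   20.2 ] res [[-0.97, -0.12], [0.19, -0.47], [-0.08, 0.21], [-0.49, 0.18], [0.7, 0.01], [0.64, 0.14]]
0 [[591.0, 380.0], [596.0, 390.0], [603.0, 402.0]]
0.1 [[608.0, 378.0], [613.0, 388.0], [620.0, 400.0]]
0.2 [[624.0, 374.0], [630.0, 384.0], [637.0, 396.0]]
0.3 [[640.0, 369.0], [646.0, 379.0], [653.0, 391.0]]
hub [[581. 222.]] wood [[263. 139.]
 [279. 322.]]
bed surf z: med [0.03 0.19 0.16] slope [0.028 0.145 0.168]
post [nan nan nan] []
pad blk [[-1.4, -115.4, 16.1], [-1.4, -115.4, 16.1], [-1.4, -115.4, 16.1]]
high stuff min x by y [(-400, [589.0, 555.0]), (-300, [589.0, 555.0]), (-200, [589.0, 555.0]), (-100, [589.0, 557.0]), (0, [589.0, 555.0]), (100, [589.0, 547.0]), (200, [562.0, 555.0]), (300, [588.0, 556.0]), (400, [588.0, 554.0])]
top [444.6 244.6  27.4] yaw -176.95010360054306 ((447.2345275878906, 245.02210998535156), (180.7028350830078, 51.848812103271484), 2.667149782180786)
top [441.7  89.5  27.5] yaw 175.28911997990926 ((442.946533203125, 89.70682525634766), (50.49895477294922, 120.90082550048828), 85.29988861083984)
side [443.9 242.3  28. ] yaw -177.58375507209905 ((447.4434814453125, 241.7298583984375), (188.85914611816406, 50.829063415527344), 2.6721973419189453)
side [439.7  87.1  28.2] yaw 174.82113092740855 ((445.6048278808594, 86.62835693359375), (51.350677490234375, 126.81074523925781), 84.22803497314453)<stdin>:21: RuntimeWarning: Mean of empty slice.
  ret = um.true_divide(
```

```bash
cat >> h.py <<'E'
def cur():
    s=state();return np.array(s["ee_pos"]),R.from_euler("xyz",s["ee_rot"],degrees=True)
def plan(p1,R1,n,start=None):
    """n rows from the measured pose to p1,R1 (straight, even turn)"""
    p0,R0=start or cur(); w=(R0.inv()*R1).as_rotvec(); p,Q=p0,R0; out=[]
    for i in range(1,n+1):
        d=Q.inv().apply(p0+(p1-p0)*i/n-p).round(1); t=(w/n).round(3)
        out.append("{"+",".join(f'"{k}":{v:g}' for k,v in zip(("x","y","z","rx","ry","rz"),[*d,*t]) if v)+"}")
        p=p+Q.apply(d); Q=Q*R.from_rotvec(t)
    print("["+",".join(out)+"]"); return p,Q
down=lambda yaw:R.from_euler("xyz",[180,0,yaw],degrees=True)
try: BP=np.load("bed.npy")
except Exception: BP=np.array([514.3,-185.2,20.2])
BR=R.from_euler("zy",[BP[2],-25],degrees=True)
bed2w=lambda b:BR.apply(b)+[BP[0],BP[1],64]
w2bed=lambda w:BR.inv().apply(np.array(w)-[BP[0],BP[1],64])
TB=BR*R.from_matrix(np.array([[0,1,0],[1,0,0],[0,0,-1.]]))  # tool y=bed x, z=-bed z
E
python3 -c "
from h import *
e=plan(np.array([447,243.5,110.]),down(182.7),10);print(e[0])"
```

```text
[{"x":-37.1,"y":-22.6,"z":10.4,"rz":-0.03},{"x":-36.4,"y":-23.8,"z":10.4,"rz":-0.03},{"x":-35.6,"y":-24.8,"z":10.4,"rz":-0.03},{"x":-34.9,"y":-25.9,"z":10.4,"rz":-0.03},{"x":-34.1,"y":-26.9,"z":10.4,"rz":-0.03},{"x":-33.3,"y":-27.9,"z":10.4,"rz":-0.03},{"x":-32.5,"y":-29,"z":10.4,"rz":-0.03},{"x":-31.5,"y":-29.8,"z":10.4,"rz":-0.03},{"x":-30.7,"y":-30.8,"z":10.4,"rz":-0.03},{"x":-29.7,"y":-31.7,"z":10.4,"rz":-0.03}]
[447.04149829 243.54916805 109.95283736]
```

>>> move_arm(plan=[{"x": -37, "y": -23, "z": 10.4, "rz": -0.03}, {"x": -36.4, "y": -24, "z": 10.4, "rz": -0.03}, {"x": -36, "y": -25, "z": 10.4, "rz": -0.03}, {"x": -35, "y": -26, "z": 10.4, "rz": -0.03}, {"x": -34, "y": -27, "z": 10.4, "rz": -0.03}, {"x": -33, "y": -28, "z": 10.4, "rz": -0.03}, {"x": -32.5, "y": -29, "z": 10.4, "rz": -0.03}, {"x": -31.5, "y": -30, "z": 10.4, "rz": -0.03}, {"x": -31, "y": -31, "z": 10.4, "rz": -0.03}, {"x": -30, "y": -32, "z": 10.4, "rz": -0.03}], grip=1)

```text
schema error: expected keys x, y, z, rx, ry, rz
```

```bash
python3 - <<'E'
from h import *
f=grab_frame("wrist");save(f,"w1.png")
print(*cur()[:1],cur()[1].as_euler("xyz",degrees=True).round(2))
plan(np.array([447,243.5,5.]),down(182.7),6)
E
```

```text
[145.47711698 556.30866616 213.99180218] [179.99  -0.   165.34]
[{"x":-61.8,"y":-37.7,"z":34.8,"rz":-0.05},{"x":-59.9,"y":-40.8,"z":34.9,"rz":-0.05},{"x":-57.7,"y":-43.7,"z":34.8,"rz":-0.05},{"x":-55.5,"y":-46.5,"z":34.8,"rz":-0.05},{"x":-53,"y":-49.3,"z":34.8,"rz":-0.05},{"x":-50.6,"y":-51.9,"z":34.9,"rz":-0.05}]
```

View pics/w1.png

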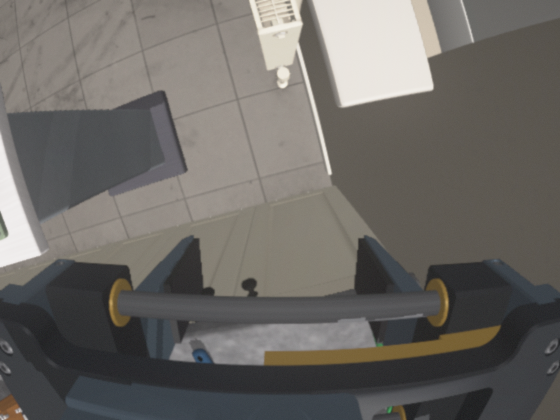

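The move was refused because every key is required in each row, so the wrist picture only shows the start pose. I'll resend it with full rows.

>>> move_arm(plan=[{"x": -37, "y": -23, "z": 10.4, "rx": 0, "ry": 0, "rz": -0.03}, {"x": -36.4, "y": -24, "z": 10.4, "rx": 0, "ry": 0, "rz": -0.03}, {"x": -36, "y": -25, "z": 10.4, "rx": 0, "ry": 0, "rz": -0.03}, {"x": -35, "y": -26, "z": 10.4, "rx": 0, "ry": 0, "rz": -0.03}, {"x": -34, "y": -27, "z": 10.4, "rx": 0, "ry": 0, "rz": -0.03}, {"x": -33, "y": -28, "z": 10.4, "rx": 0, "ry": 0, "rz": -0.03}, {"x": -32.5, "y": -29, "z": 10.4, "rx": 0, "ry": 0, "rz": -0.03}, {"x": -31.5, "y": -30, "z": 10.4, "rx": 0, "ry": 0, "rz": -0.03}, {"x": -31, "y": -31, "z": 10.4, "rx": 0, "ry": 0, "rz": -0.03}, {"x": -30, "y": -32, "z": 10.4, "rx": 0, "ry": 0, "rz": -0.03}], grip=1)

```text
time_s: 3.15
ee_pos: [448.6, 240.4, 109.8]
ee_rot: [180.0, 0.0, -177.4]
force: [0.3, 0.0, 0.1]
gripper_width: 91.4
gripper_force: 0.0
```

```bash
sed -i 's/ if v)+"}")/)+"}")/' h.py; python3 - <<'E'
from h import *
f=grab_frame("wrist");save(f,"w2.png")
print(*cur()[:1],cur()[1].as_euler("xyz",degrees=True).round(2),state()["force"])
plan(np.array([447,243.5,5.]),down(182.7),6)
E
```

```text
[452.2159378  235.93178196 108.29639829] [-1.7978e+02  1.2000e-01 -1.7748e+02] [ 4.00053159 -3.03476594 -0.31525034]
[{"x":0.8,"y":1.4,"z":17.2,"rx":-0.001,"ry":0,"rz":-0.001},{"x":0.9,"y":1.3,"z":17.2,"rx":-0.001,"ry":0,"rz":-0.001},{"x":0.8,"y":1.3,"z":17.2,"rx":-0.001,"ry":0,"rz":-0.001},{"x":0.9,"y":1.4,"z":17.2,"rx":-0.001,"ry":0,"rz":-0.001},{"x":0.8,"y":1.3,"z":17.3,"rx":-0.001,"ry":0,"rz":-0.001},{"x":0.9,"y":1.2,"z":17.2,"rx":-0.001,"ry":0,"rz":-0.001}]
```

View pics/w2.png

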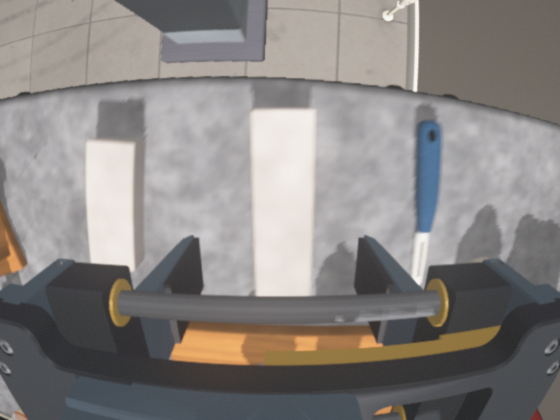

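The stone (columns 250–315) lies centred between the fingers (200–357). The arm was still swinging when read, so I'll lower it part way and let it settle.

>>> move_arm(plan=[{"x": 0, "y": 0, "z": 20, "rx": 0, "ry": 0, "rz": 0}, {"x": 0, "y": 0, "z": 20, "rx": 0, "ry": 0, "rz": 0}, {"x": 0, "y": 0, "z": 20, "rx": 0, "ry": 0, "rz": 0}, {"x": 0, "y": 0, "z": 0, "rx": 0, "ry": 0, "rz": 0}, {"x": 0, "y": 0, "z": 0, "rx": 0, "ry": 0, "rz": 0}, {"x": 0, "y": 0, "z": 0, "rx": 0, "ry": 0, "rz": 0}])

```text
time_s: 3.8
ee_pos: [448.1, 242.3, 51.0]
ee_rot: [179.9, 0.1, -177.5]
force: [-0.2, 0.3, 0.2]
gripper_width: 91.4
gripper_force: 0.0
```

```bash
python3 - <<'E'
from h import *
print(cur()[0],cur()[1].as_euler("xyz",degrees=True).round(2))
plan(np.array([447,243.5,5.]),down(182.7),4)
E
```

```text
[448.14349052 242.28411336  51.04352648] [ 1.7994e+02  1.1000e-01 -1.7745e+02]
[{"x":0.3,"y":0.3,"z":11.5,"rx":0,"ry":0.001,"rz":-0.001},{"x":0.3,"y":0.3,"z":11.5,"rx":0,"ry":0.001,"rz":-0.001},{"x":0.2,"y":0.3,"z":11.5,"rx":0,"ry":0.001,"rz":-0.001},{"x":0.3,"y":0.3,"z":11.5,"rx":0,"ry":0.001,"rz":-0.001}]
```

>>> move_arm(plan=[{"x": 0.3, "y": 0.3, "z": 11.5, "rx": 0, "ry": 0, "rz": -0.001}, {"x": 0.3, "y": 0.3, "z": 11.5, "rx": 0, "ry": 0, "rz": -0.001}, {"x": 0.3, "y": 0.3, "z": 11.5, "rx": 0, "ry": 0, "rz": 0}, {"x": 0.3, "y": 0.3, "z": 11, "rx": 0, "ry": 0, "rz": 0}, {"x": 0, "y": 0, "z": 0, "rx": 0, "ry": 0, "rz": 0}, {"x": 0, "y": 0, "z": 0, "rx": 0, "ry": 0, "rz": 0}])

```text
time_s: 4.4
ee_pos: [445.9, 242.8, 3.9]
ee_rot: [-180.0, -0.1, -177.4]
force: [-0.3, 1.2, -1.1]
gripper_width: 91.3
gripper_force: 0.0
```

>>> move_arm(plan=[{"x": 0, "y": 0, "z": 0, "rx": 0, "ry": 0, "rz": 0}, {"x": 0, "y": 0, "z": 0, "rx": 0, "ry": 0, "rz": 0}, {"x": 0, "y": 0, "z": 0, "rx": 0, "ry": 0, "rz": 0}, {"x": 0, "y": 0, "z": 0, "rx": 0, "ry": 0, "rz": 0}, {"x": 0, "y": 0, "z": 0, "rx": 0, "ry": 0, "rz": 0}, {"x": 0, "y": 0, "z": 0, "rx": 0, "ry": 0, "rz": 0}], grip=0.4, squeeze=40)

```text
time_s: 5.0
ee_pos: [446.4, 243.2, 4.7]
ee_rot: [180.0, 0.0, -177.4]
force: [-0.5, 1.4, -0.2]
gripper_width: 49.8
gripper_force: 40.0
```

```bash
python3 - <<'E'
from h import *
p,Q=cur(); s=(p+[0,0,160],Q)
t=bed2w([3,-5,100.]);print(t,TB.as_euler("xyz",degrees=True), w2bed(t))
plan(t,TB,20,s)
E
```

```text
[ 476.1275766  -188.87601056  156.55020891] [156.36409255   8.38977088 108.43822611] [  3.  -5. 100.]
[{"x":-0.5,"y":-21.6,"z":0.4,"rx":-0.013,"ry":-0.019,"rz":0.062},{"x":-1.8,"y":-21.6,"z":0.1,"rx":-0.013,"ry":-0.019,"rz":0.062},{"x":-3.2,"y":-21.5,"z":-0.1,"rx":-0.013,"ry":-0.019,"rz":0.062},{"x":-4.5,"y":-21.1,"z":-0.3,"rx":-0.013,"ry":-0.019,"rz":0.062},{"x":-5.8,"y":-20.9,"z":-0.5,"rx":-0.013,"ry":-0.019,"rz":0.062},{"x":-7.1,"y":-20.5,"z":-0.6,"rx":-0.013,"ry":-0.019,"rz":0.062},{"x":-8.3,"y":-19.9,"z":-0.8,"rx":-0.013,"ry":-0.019,"rz":0.062},{"x":-9.6,"y":-19.4,"z":-0.8,"rx":-0.013,"ry":-0.019,"rz":0.062},{"x":-10.8,"y":-18.8,"z":-0.9,"rx":-0.013,"ry":-0.019,"rz":0.062},{"x":-12,"y":-18,"z":-0.9,"rx":-0.013,"ry":-0.019,"rz":0.062},{"x":-13.1,"y":-17.3,"z":-0.9,"rx":-0.013,"ry":-0.019,"rz":0.062},{"x":-14.1,"y":-16.4,"z":-0.8,"rx":-0.013,"ry":-0.019,"rz":0.062},{"x":-15.1,"y":-15.4,"z":-0.8,"rx":-0.013,"ry":-0.019,"rz":0.062},{"x":-16.1,"y":-14.5,"z":-0.7,"rx":-0.013,"ry":-0.019,"rz":0.062},{"x":-16.9,"y":-13.5,"z":-0.6,"rx":-0.013,"ry":-0.019,"rz":0.062},{"x":-17.8,"y":-12.4,"z":-0.4,"rx":-0.013,"ry":-0.019,"rz":0.062},{"x":-18.5,"y":-11.2,"z":-0.2,"rx":-0.013,"ry":-0.019,"rz":0.062},{"x":-19.2,"y":-10.1,"z":0,"rx":-0.013,"ry":-0.019,"rz":0.062},{"x":-19.7,"y":-8.9,"z":0.3,"rx":-0.013,"ry":-0.019,"rz":0.062},{"x":-20.3,"y":-7.7,"z":0.5,"rx":-0.013,"ry":-0.019,"rz":0.062}]
```

>>> move_arm(plan=[{"x": 0, "y": 0, "z": -10, "rx": 0, "ry": 0, "rz": 0}, {"x": 0, "y": 0, "z": -25, "rx": 0, "ry": 0, "rz": 0}, {"x": 0, "y": 0, "z": -35, "rx": 0, "ry": 0, "rz": 0}, {"x": 0, "y": 0, "z": -35, "rx": 0, "ry": 0, "rz": 0}, {"x": 0, "y": 0, "z": -35, "rx": 0, "ry": 0, "rz": 0}, {"x": 0, "y": 0, "z": -20, "rx": 0, "ry": 0, "rz": 0}])

```text
time_s: 5.6
ee_pos: [446.6, 242.9, 167.5]
ee_rot: [179.9, 0.2, -177.3]
force: [1.0, 0.2, -4.5]
gripper_width: 49.8
gripper_force: 40.0
```

>>> move_arm(plan=[{"x": -0.5, "y": -21.6, "z": 0.4, "rx": -0.013, "ry": -0.019, "rz": 0.062}, {"x": -2, "y": -21.6, "z": 0, "rx": -0.013, "ry": -0.019, "rz": 0.062}, {"x": -3, "y": -21.5, "z": 0, "rx": -0.013, "ry": -0.019, "rz": 0.062}, {"x": -4.5, "y": -21, "z": -0.3, "rx": -0.013, "ry": -0.019, "rz": 0.062}, {"x": -6, "y": -21, "z": -0.5, "rx": -0.013, "ry": -0.019, "rz": 0.062}, {"x": -7, "y": -20.5, "z": -0.6, "rx": -0.013, "ry": -0.019, "rz": 0.062}, {"x": -8.3, "y": -20, "z": -0.8, "rx": -0.013, "ry": -0.019, "rz": 0.062}, {"x": -9.6, "y": -19.4, "z": -0.8, "rx": -0.013, "ry": -0.019, "rz": 0.062}, {"x": -10.8, "y": -18.8, "z": -0.9, "rx": -0.013, "ry": -0.019, "rz": 0.062}, {"x": -12, "y": -18, "z": -0.9, "rx": -0.013, "ry": -0.019, "rz": 0.062}])

```text
time_s: 6.6
ee_pos: [459.9, 25.7, 160.4]
ee_rot: [169.7, 7.8, 146.1]
force: [1.0, -0.3, -4.5]
gripper_width: 50.0
gripper_force: 40.0
```

>>> move_arm(plan=[{"x": -13, "y": -17.3, "z": -0.9, "rx": -0.013, "ry": -0.019, "rz": 0.062}, {"x": -14, "y": -16.4, "z": -0.8, "rx": -0.013, "ry": -0.019, "rz": 0.062}, {"x": -15, "y": -15.4, "z": -0.8, "rx": -0.013, "ry": -0.019, "rz": 0.062}, {"x": -16, "y": -14.5, "z": -0.7, "rx": -0.013, "ry": -0.019, "rz": 0.062}, {"x": -17, "y": -13.5, "z": -0.6, "rx": -0.013, "ry": -0.019, "rz": 0.062}, {"x": -18, "y": -12.4, "z": -0.4, "rx": -0.013, "ry": -0.019, "rz": 0.062}, {"x": -18.5, "y": -11.2, "z": -0.2, "rx": -0.013, "ry": -0.019, "rz": 0.062}, {"x": -19, "y": -10, "z": 0, "rx": -0.013, "ry": -0.019, "rz": 0.062}, {"x": -20, "y": -9, "z": 0.3, "rx": -0.013, "ry": -0.019, "rz": 0.062}, {"x": -20, "y": -7.7, "z": 0.5, "rx": -0.013, "ry": -0.019, "rz": 0.062}])

```text
time_s: 7.6
ee_pos: [474.7, -189.4, 156.2]
ee_rot: [156.6, 7.9, 108.7]
force: [0.2, 0.4, -3.6]
gripper_width: 49.8
gripper_force: 40.0
```

>>> move_arm(plan=[{"x": 0, "y": 0, "z": 0, "rx": 0, "ry": 0, "rz": 0}, {"x": 0, "y": 0, "z": 0, "rx": 0, "ry": 0, "rz": 0}, {"x": 0, "y": 0, "z": 0, "rx": 0, "ry": 0, "rz": 0}, {"x": 0, "y": 0, "z": 0, "rx": 0, "ry": 0, "rz": 0}])

```text
time_s: 8.0
ee_pos: [475.7, -188.2, 156.6]
ee_rot: [156.6, 8.0, 108.9]
force: [0.2, -0.1, -2.6]
gripper_width: 50.0
gripper_force: 40.0
```

```bash
python3 - <<'E'
from h import *
p,Q=cur();print(w2bed(p).round(1),"rot err deg",np.degrees((Q.inv()*TB).as_rotvec()).round(2))
ims=[]
for c in("top","side"):
    f=grab_frame(c)
    A=pts(f,f["z_map"]>0);q=w2bed(A)
    k=(abs(q[:,0])<20)&(abs(q[:,1])<85)&(abs(q[:,2])<8);s=q[k]
    if len(s)>30: print(c,"surf",len(s),np.linalg.lstsq(np.c_[s[:,:2],np.ones(len(s))],s[:,2],rcond=None)[0].round(3))
    k=(abs(q[:,0])<70)&(q[:,1]>-300)&(q[:,1]<160)&(q[:,2]>-15)&(q[:,2]<5);s=q[k]
    print("wood x,y",np.percentile(s,[.5,99.5],axis=0).round(1).tolist())
    k=(abs(q[:,0])<50)&(abs(q[:,1])<130)&(q[:,2]>112)&(q[:,2]<130);s=q[k]
    print("stone",len(s),np.percentile(s,[1,50,99],axis=0).round(1).tolist())
    h,w=(60,100),(320,460)
    u,v=(300,190) if c=="top" else (310,150)
    ims.append(cv2.resize(f["img"][v:v+120,u:u+160],(640,480) if 0 else (400,300),interpolation=cv2.INTER_CUBIC))
f=grab_frame("wrist")
ims.append(cv2.resize(f["img"],(400,300)))
cv2.imwrite("pics/pre.png",np.hstack([np.vstack(ims[:2]),np.vstack([ims[2],np.zeros_like(ims[2])])])[:,:,::-1])
E
```

```text
[  2.8  -4.2 100.2] rot err deg [-0.17 -0.54  0.21]
top surf 60 [0.    0.096 0.534]
wood x,y [[-69.5, -168.9, -14.9], [47.0, 117.0, 4.9]]
stone 873 [[-21.0, -93.8, 115.3], [5.1, -7.8, 122.9], [28.2, 83.3, 128.9]]
wood x,y [[-67.9, -172.0, -14.6], [31.5, 105.5, 4.8]]
stone 10 [[-31.8, -37.2, 115.3], [-6.2, -32.6, 120.9], [2.3, 5.1, 126.7]]
```

View pics/pre.png

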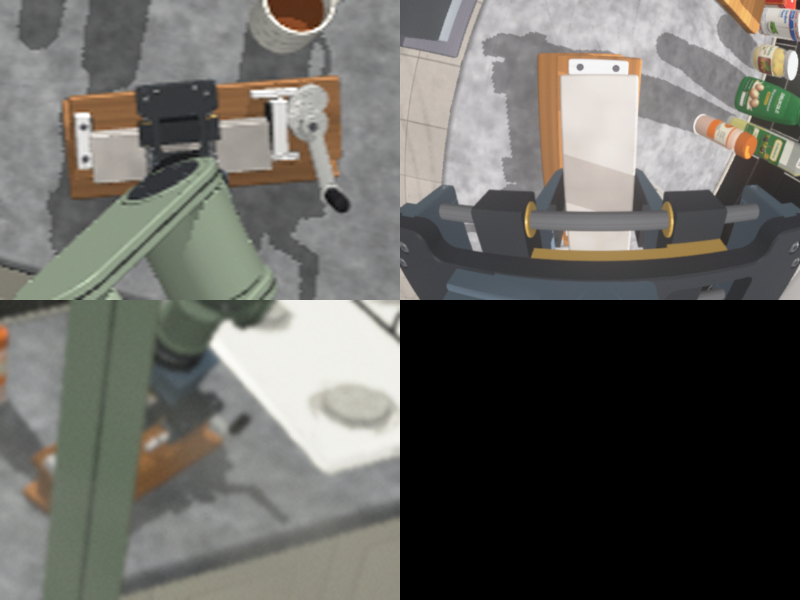

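The stone is parallel to the bed and centred at bed (3.6, -5.2) by camera, with its end just short of the fixed jaw in the wrist view. Lowering it now.

>>> move_arm(plan=[{"x": -0.8, "y": 0, "z": 10, "rx": 0, "ry": -0.005, "rz": 0}, {"x": 0, "y": 0, "z": 20, "rx": 0, "ry": -0.005, "rz": 0}, {"x": 0, "y": 0, "z": 20, "rx": 0, "ry": 0, "rz": 0}, {"x": 0, "y": 0, "z": 17, "rx": 0, "ry": 0, "rz": 0}, {"x": 0, "y": 0, "z": 10, "rx": 0, "ry": 0, "rz": 0}, {"x": 0, "y": 0, "z": 6, "rx": 0, "ry": 0, "rz": 0}, {"x": 0, "y": 0, "z": 4, "rx": 0, "ry": 0, "rz": 0}, {"x": 0, "y": 0, "z": 0, "rx": 0, "ry": 0, "rz": 0}, {"x": 0, "y": 0, "z": 0, "rx": 0, "ry": 0, "rz": 0}])

```text
time_s: 9.05
ee_pos: [512.8, -190.1, 78.3]
ee_rot: [156.5, 8.6, 108.5]
force: [-0.0, 0.2, -3.3]
gripper_width: 49.7
gripper_force: 40.0
```

```bash
python3 - <<'E'
from h import *
p,Q=cur();print(w2bed(p).round(1),"rot err deg",np.degrees((Q.inv()*TB).as_rotvec()).round(2))
f=grab_frame("top");q=w2bed(pts(f,f["z_map"]>0))
k=(abs(q[:,0])<50)&(abs(q[:,1])<100)&(q[:,2]>29)&(q[:,2]<42);s=q[k]
print("stone",len(s),np.percentile(s,[1,50,99],axis=0).round(1).tolist())
w=grab_frame("wrist")
cv2.imwrite("pics/pre2.png",np.hstack([cv2.resize(f["img"][200:290,320:440],(400,300),interpolation=cv2.INTER_CUBIC),cv2.resize(w["img"],(400,300))])[:,:,::-1])
E
```

```text
[ 2.8 -6.2 13.6] rot err deg [-0.12  0.14  0.12]
stone 746 [[-22.5, -95.0, 29.3], [5.3, 30.5, 35.4], [28.4, 99.0, 41.9]]
```

View pics/pre2.png

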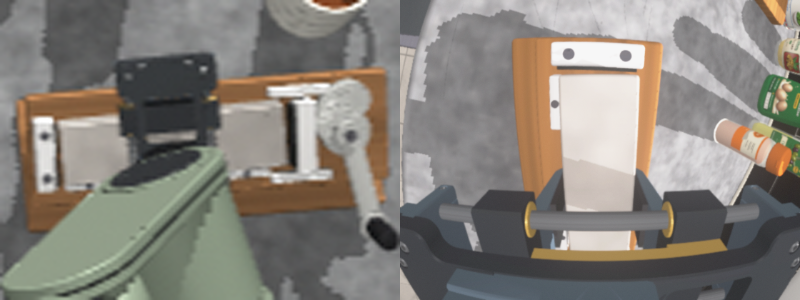

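The stone sits between the jaws, upslope of the ledge, about 9 mm above the bed.

>>> move_arm(plan=[{"x": 0, "y": 0, "z": 2, "rx": 0, "ry": 0, "rz": 0}, {"x": 0, "y": 0, "z": 2, "rx": 0, "ry": 0, "rz": 0}, {"x": 0, "y": 0, "z": 2, "rx": 0, "ry": 0, "rz": 0}, {"x": 0, "y": 0, "z": 1, "rx": 0, "ry": 0, "rz": 0}, {"x": 0, "y": 0, "z": 1, "rx": 0, "ry": 0, "rz": 0}, {"x": 0, "y": 0, "z": 0, "rx": 0, "ry": 0, "rz": 0}, {"x": 0, "y": 0, "z": 0, "rx": 0, "ry": 0, "rz": 0}])

```text
time_s: 9.85
ee_pos: [516.3, -190.9, 71.3]
ee_rot: [156.4, 8.6, 108.3]
force: [-6.4, -3.8, 3.3]
gripper_width: 49.8
gripper_force: 40.0
```

```bash
python3 - <<'E'
from h import *
p,Q=cur();print(w2bed(p).round(1),"rot err deg",np.degrees((Q.inv()*TB).as_rotvec()).round(2), "force bed",BR.inv().apply(np.array(state()["force"])+[0,0,3.3]).round(1))
f=grab_frame("top");q=w2bed(pts(f,f["z_map"]>0))
k=(abs(q[:,0])<50)&(abs(q[:,1])<100)&(q[:,2]>22)&(q[:,2]<34);s=q[k]
print("stone",len(s),np.percentile(s,[1,50,99],axis=0).round(1).tolist())
s=s[(abs(s[:,0])<18)&(abs(s[:,1])<85)]
print(np.linalg.lstsq(np.c_[s[:,:2],np.ones(len(s))],s[:,2],rcond=None)[0].round(3),len(s))
E
```

```text
[ 2.7 -7.   5.8] rot err deg [-0.09  0.23 -0.01] force bed [-4.1 -2.5  8.7]
stone 294 [[-29.8, -89.2, 22.1], [6.9, 29.7, 27.9], [31.0, 99.3, 33.9]]
[ 0.033  0.07  28.691] 163
```

>>> move_arm(plan=[{"x": 0, "y": -1, "z": 0, "rx": 0, "ry": 0, "rz": 0}, {"x": 0, "y": -1, "z": 0, "rx": 0, "ry": 0, "rz": 0}, {"x": 0, "y": 0, "z": 0, "rx": 0, "ry": 0, "rz": 0}, {"x": 0, "y": 0, "z": 0, "rx": 0, "ry": 0, "rz": 0}])

```text
time_s: 10.3
ee_pos: [515.7, -191.2, 70.9]
ee_rot: [156.4, 8.6, 108.4]
force: [0.4, 0.1, 6.0]
gripper_width: 50.1
gripper_force: 40.0
```

>>> move_arm(plan=[{"x": 0, "y": -1, "z": 0, "rx": 0, "ry": 0, "rz": 0}, {"x": 0, "y": -1, "z": 0, "rx": 0, "ry": 0, "rz": 0}, {"x": 0, "y": 0, "z": 0, "rx": 0, "ry": 0, "rz": 0}, {"x": 0, "y": 0, "z": 0, "rx": 0, "ry": 0, "rz": 0}])

```text
time_s: 10.7
ee_pos: [514.7, -191.6, 70.4]
ee_rot: [156.3, 8.6, 108.4]
force: [5.1, 2.1, 5.1]
gripper_width: 49.4
gripper_force: 40.0
```

```bash
python3 - <<'E'
from h import *
p,Q=cur();print(w2bed(p).round(1),"rot err deg",np.degrees((Q.inv()*TB).as_rotvec()).round(2), "force bed",BR.inv().apply(np.array(state()["force"])+[0,0,3.3]).round(1))
E
```

```text
[ 0.7 -7.1  5.6] rot err deg [0.04 0.22 0.01] force bed [ 8.4 -0.8  5.4]
```

>>> move_arm(plan=[{"x": 0, "y": 0, "z": 0, "rx": 0, "ry": 0, "rz": 0}, {"x": 0, "y": 0, "z": 0, "rx": 0, "ry": 0, "rz": 0}, {"x": 0, "y": 0, "z": 0, "rx": 0, "ry": 0, "rz": 0}, {"x": 0, "y": 0, "z": 0, "rx": 0, "ry": 0, "rz": 0}, {"x": 0, "y": 0, "z": 0, "rx": 0, "ry": 0, "rz": 0}, {"x": 0, "y": 0, "z": 0, "rx": 0, "ry": 0, "rz": 0}], grip=0.75)

```text
time_s: 11.3
ee_pos: [512.5, -191.4, 68.9]
ee_rot: [156.5, 8.5, 108.5]
force: [1.2, -0.2, 0.7]
gripper_width: 68.2
gripper_force: 0.0
```

>>> move_arm(plan=[{"x": 0, "y": 0, "z": -10, "rx": 0, "ry": 0, "rz": 0}, {"x": 0, "y": 0, "z": -20, "rx": 0, "ry": 0, "rz": 0}, {"x": 0, "y": 0, "z": -35, "rx": 0, "ry": 0, "rz": 0}, {"x": 0, "y": 0, "z": -35, "rx": 0, "ry": 0, "rz": 0}, {"x": -40, "y": -10, "z": 0, "rx": 0, "ry": 0, "rz": 0}, {"x": -40, "y": -10, "z": 0, "rx": 0, "ry": 0, "rz": 0}, {"x": -40, "y": -10, "z": 0, "rx": 0, "ry": 0, "rz": 0}, {"x": 0, "y": -10, "z": 0, "rx": 0, "ry": 0, "rz": 0}, {"x": 0, "y": 0, "z": 0, "rx": 0, "ry": 0, "rz": 0}, {"x": 0, "y": 0, "z": 0, "rx": 0, "ry": 0, "rz": 0}])

```text
time_s: 12.3
ee_pos: [473.4, -316.4, 161.5]
ee_rot: [156.6, 8.4, 108.5]
force: [0.7, 0.6, -0.1]
gripper_width: 68.4
gripper_force: 0.0
```

```bash
python3 - <<'E'
from h import *
p,Q=cur();print(w2bed(p).round(1),"rot err deg",np.degrees((Q.inv()*TB).as_rotvec()).round(2),state()["force"],state()["gripper_width"])
f=grab_frame("top");q=w2bed(pts(f,f["z_map"]>0))
k=(abs(q[:,0])<50)&(abs(q[:,1])<100)&(q[:,2]>22)&(q[:,2]<34);s=q[k]
print("stone",len(s),np.percentile(s,[1,50,99],axis=0).round(1).tolist())
k=(q[:,2]>40)&(q[:,2]<80)&(q[:,1]<-140)&(q[:,1]>-240)&(q[:,0]<-40)&(q[:,0]>-110);s=q[k];print("post",len(s),np.percentile(s,[1,50,99],axis=0).round(1).tolist() if len(s) else "")
for k in landmark_of("top","lever_post")[:2]: print(k, w2bed(at(f,k["point"],1)).round(1))
w=grab_frame("wrist")
cv2.imwrite("pics/pl.png",np.hstack([cv2.resize(f["img"][200:290,320:440],(400,300),interpolation=cv2.INTER_CUBIC),cv2.resize(w["img"],(400,300))])[:,:,::-1])
E
```

```text
[ -41.4 -124.6  105.7] rot err deg [-0.19  0.02  0.1 ] [ 0.71970885  0.62248329 -0.11883368] 68.38594581568532
stone 646 [[-28.6, -66.9, 22.1], [0.5, 6.0, 28.4], [29.0, 97.8, 33.9]]
post 0 
{'point': [431.6, 270.6], 'p': 0.67} [  -4.8 -125.4  316.6]
```

View pics/pl.png

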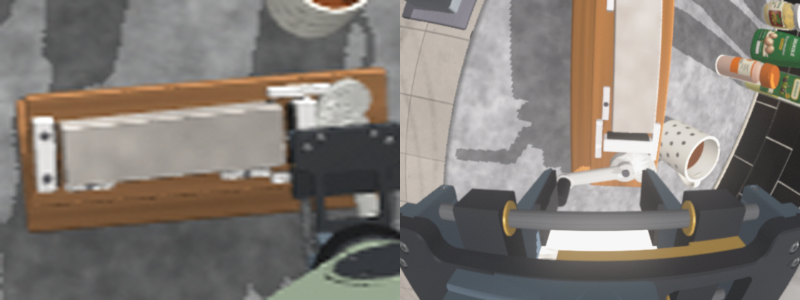

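The long stone lies flat between the jaws against the ledge (crop (60–285, 105–185)). The lever still points down the slope at about 0.2 rad. Now I'll plan the lever approach.

```bash
cat >> h.py <<'E'
def lever(th,z): # tool pose with y along the post's path
    return bed2w([-80*np.cos(th),-148-80*np.sin(th),z]), BR*R.from_euler("z",th-np.pi/2)*BR.inv()*TB
E
python3 - <<'E'
from h import *
p,Q=lever(.22,100.);plan(p,Q,10)
E
```

```text
[{"x":-4.1,"y":-3.8,"z":0.6,"rx":-0,"ry":0,"rz":0.135},{"x":-4.5,"y":-3.2,"z":0.6,"rx":-0,"ry":0,"rz":0.135},{"x":-4.9,"y":-2.5,"z":0.5,"rx":-0,"ry":0,"rz":0.135},{"x":-5.2,"y":-1.9,"z":0.6,"rx":-0,"ry":0,"rz":0.135},{"x":-5.4,"y":-1.1,"z":0.6,"rx":-0,"ry":0,"rz":0.135},{"x":-5.6,"y":-0.5,"z":0.6,"rx":-0,"ry":0,"rz":0.135},{"x":-5.5,"y":0.4,"z":0.6,"rx":-0,"ry":0,"rz":0.135},{"x":-5.4,"y":1.1,"z":0.6,"rx":-0,"ry":0,"rz":0.135},{"x":-5.3,"y":1.8,"z":0.5,"rx":-0,"ry":0,"rz":0.135},{"x":-4.9,"y":2.4,"z":0.6,"rx":-0,"ry":0,"rz":0.135}]
```

>>> move_arm(plan=[{"x": -4, "y": -3.8, "z": 0.6, "rx": 0, "ry": 0, "rz": 0.135}, {"x": -4.5, "y": -3.2, "z": 0.6, "rx": 0, "ry": 0, "rz": 0.135}, {"x": -5, "y": -2.5, "z": 0.6, "rx": 0, "ry": 0, "rz": 0.135}, {"x": -5, "y": -2, "z": 0.6, "rx": 0, "ry": 0, "rz": 0.135}, {"x": -5.4, "y": -1, "z": 0.6, "rx": 0, "ry": 0, "rz": 0.135}, {"x": -5.6, "y": -0.5, "z": 0.6, "rx": 0, "ry": 0, "rz": 0.135}, {"x": -5.5, "y": 0.4, "z": 0.6, "rx": 0, "ry": 0, "rz": 0.135}, {"x": -5.4, "y": 1, "z": 0.6, "rx": 0, "ry": 0, "rz": 0.135}, {"x": -5.3, "y": 1.8, "z": 0.6, "rx": 0, "ry": 0, "rz": 0.135}, {"x": -5, "y": 2.4, "z": 0.6, "rx": 0, "ry": 0, "rz": 0.135}])

```text
time_s: 13.45
ee_pos: [457.5, -367.7, 147.6]
ee_rot: [165.8, -20.7, 35.3]
force: [0.3, -0.5, -0.3]
gripper_width: 68.5
gripper_force: 0.0
```

>>> move_arm(plan=[{"x": 0, "y": 0, "z": 0, "rx": 0, "ry": 0, "rz": 0}, {"x": 0, "y": 0, "z": 0, "rx": 0, "ry": 0, "rz": 0}, {"x": 0, "y": 0, "z": 0, "rx": 0, "ry": 0, "rz": 0}])

```text
time_s: 13.75
ee_pos: [457.4, -367.8, 147.6]
ee_rot: [165.7, -20.6, 35.7]
force: [0.2, -0.3, -0.3]
gripper_width: 68.6
gripper_force: 0.0
```

```bash
python3 - <<'E'
from h import *
p,Q=cur();t=lever(.22,40.)
print(w2bed(p).round(1),np.degrees((Q.inv()*t[1]).as_rotvec()).round(2), state()["qpos"].round() if hasattr(state()["qpos"],"round") else state()["qpos"])
plan(*t,6)
w=grab_frame("wrist");save(w,"lev.png")
for k in landmark_of("wrist","lever_post")[:2]:print(k)
for k in masks_of("wrist","lever_post")[:2]:print(k["p"],k["box"])
E
```

```text
[ -78.3 -165.8   99.8] [0.05 0.16 0.33] [-51.  15. 110.  29.  42. -13.]
[{"x":0.1,"y":-0.1,"z":10,"rx":0,"ry":0,"rz":0.001},{"x":0,"y":-0,"z":9.9,"rx":0,"ry":0,"rz":0.001},{"x":0.1,"y":-0.1,"z":10,"rx":0,"ry":0,"rz":0.001},{"x":0.1,"y":-0,"z":9.9,"rx":0,"ry":0,"rz":0.001},{"x":0.1,"y":-0.1,"z":10,"rx":0,"ry":0,"rz":0.001},{"x":0,"y":-0,"z":10,"rx":0,"ry":0,"rz":0.001}]
{'point': [278.2, 231.0], 'p': 0.94}
0.74 [279.5, 167.3, 56.3, 170.2]
```

View pics/lev.png

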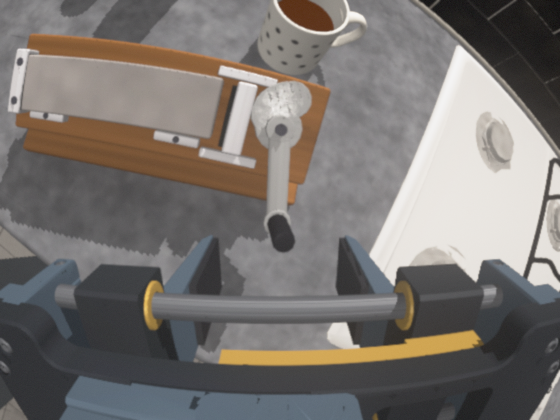

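The post at (280,232) is centred between the fingers (218–340), in line with the lever. Descend and pinch.

>>> move_arm(plan=[{"x": 0, "y": 0, "z": 10, "rx": 0, "ry": 0, "rz": 0.001}, {"x": 0, "y": 0, "z": 10, "rx": 0, "ry": 0, "rz": 0.001}, {"x": 0, "y": 0, "z": 10, "rx": 0, "ry": 0, "rz": 0.001}, {"x": 0, "y": 0, "z": 10, "rx": 0, "ry": 0, "rz": 0.001}, {"x": 0, "y": 0, "z": 10, "rx": 0, "ry": 0, "rz": 0}, {"x": 0, "y": 0, "z": 9, "rx": 0, "ry": 0, "rz": 0}, {"x": 0, "y": 0, "z": 0, "rx": 0, "ry": 0, "rz": 0}, {"x": 0, "y": 0, "z": 0, "rx": 0, "ry": 0, "rz": 0}])

```text
time_s: 14.7
ee_pos: [482.1, -368.6, 93.6]
ee_rot: [165.8, -20.6, 35.3]
force: [-0.4, 0.4, -0.4]
gripper_width: 68.5
gripper_force: 0.0
```

>>> move_arm(plan=[{"x": 0, "y": 0, "z": 0, "rx": 0, "ry": 0, "rz": 0}, {"x": 0, "y": 0, "z": 0, "rx": 0, "ry": 0, "rz": 0}, {"x": 0, "y": 0, "z": 0, "rx": 0, "ry": 0, "rz": 0}, {"x": 0, "y": 0, "z": 0, "rx": 0, "ry": 0, "rz": 0}, {"x": 0, "y": 0, "z": 0, "rx": 0, "ry": 0, "rz": 0}, {"x": 0, "y": 0, "z": 0, "rx": 0, "ry": 0, "rz": 0}, {"x": 0, "y": 0, "z": 0, "rx": 0, "ry": 0, "rz": 0}], grip=0.1, squeeze=20)

```text
time_s: 15.4
ee_pos: [482.9, -370.4, 94.7]
ee_rot: [165.5, -20.6, 35.3]
force: [2.0, -2.7, -1.7]
gripper_width: 15.6
gripper_force: 19.9
```

```bash
python3 - <<'E'
from h import *
p,Q=cur();print(w2bed(p).round(1),BR.inv().apply(state()["force"]).round(1))
# constant-curvature row for dth
for th in (.22,):
    d=.06;a=lever(th,41.);b=lever(th+d,41.)
    print(a[1].inv().apply(b[0]-a[0]).round(2),(a[1].inv()*b[1]).as_rotvec().round(3))
E
```

```text
[ -78.4 -168.5   41.1] [ 0.1 -2.9 -2.4]
[0.14 4.8  0.  ] [-0.    0.   -0.06]
```

```bash
python3 - <<'E'
from h import *
f=grab_frame("wrist");Rm=cv2.Rodrigues(np.array(f["rvec"],float))[0];C=-Rm.T@np.array(f["tvec"]).ravel()
def hit(px,h):
    x,y=(px[0]-f["cx"])/f["fx"],(px[1]-f["cy"])/f["fy"];r=np.hypot(x,y)
    d=Rm.T@np.array([np.sin(r)*x/r,np.sin(r)*y/r,np.cos(r)])
    a,b=w2bed(C),BR.inv().apply(d);return (a+b*(h-a[2])/b[2]).round(1)
for n,h in(("lever_post",48),("fixed_jaw",10),("ledge",12),("jaw_pad",0)):
    for k in landmark_of("wrist",n)[:1]: print(n,k["p"],np.round(k["point"]),hit(k["point"],h))
for k in masks_of("wrist","lever_post")[:1]:
    c,r,w,h=k["box"];print(k["p"],k["box"]); print("lever bottom at z70",hit((c,r+h/2),70), "hub?",hit((c,r-h/2),25))
print("tcp",w2bed(cur()[0]).round(1))
im=f["img"][100:300,150:420];cv2.imwrite("pics/pinch.png",cv2.resize(im,None,fx=2.5,fy=2.5)[:,:,::-1])
E
```

```text
ledge 0.92 [ 69. 126.] [-27.2  -5.7  12. ]
jaw_pad 0.7 [222. 116.] [  -4.9 -114.2    0. ]
0.61 [276.2, 181.1, 79.7, 220.0]
lever bottom at z70 [ -80.9 -166.7   70. ] hub? [  27.2 -142.6   25. ]
tcp [ -78.5 -167.7   41. ]
```

View pics/pinch.png

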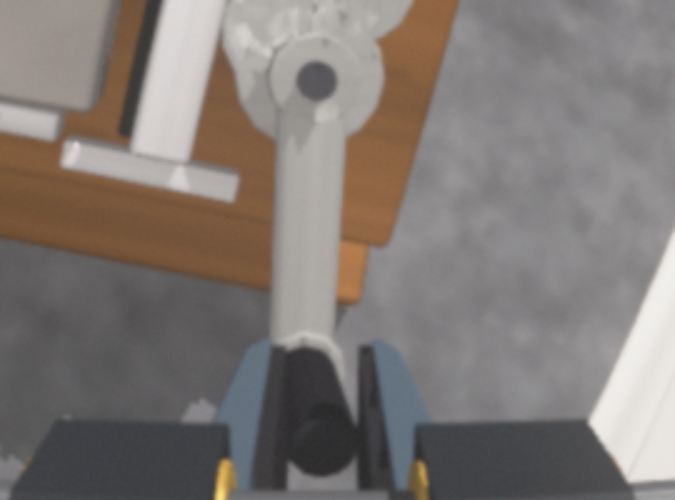

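The post stands well between the pads, collar below. Swing it.

>>> move_arm(plan=[{"x": 0.2, "y": 5.6, "z": 0, "rx": 0, "ry": 0, "rz": -0.07}, {"x": 0.2, "y": 5.6, "z": 0, "rx": 0, "ry": 0, "rz": -0.07}, {"x": 0.2, "y": 5.6, "z": 0, "rx": 0, "ry": 0, "rz": -0.07}, {"x": 0.2, "y": 5.6, "z": 0, "rx": 0, "ry": 0, "rz": -0.07}, {"x": 0.2, "y": 5.6, "z": 0, "rx": 0, "ry": 0, "rz": -0.07}, {"x": 0.2, "y": 5.6, "z": 0, "rx": 0, "ry": 0, "rz": -0.07}, {"x": 0.2, "y": 5.6, "z": 0, "rx": 0, "ry": 0, "rz": -0.07}, {"x": 0.2, "y": 5.6, "z": 0, "rx": 0, "ry": 0, "rz": -0.07}, {"x": 0, "y": 0, "z": 0, "rx": 0, "ry": 0, "rz": 0}, {"x": 0, "y": 0, "z": 0, "rx": 0, "ry": 0, "rz": 0}])

```text
time_s: 16.7
ee_pos: [508.4, -396.0, 102.2]
ee_rot: [157.8, -10.2, 66.8]
force: [-0.6, -6.8, -16.2]
gripper_width: 15.8
gripper_force: 19.5
```

```bash
cat > st.py <<'E'
from h import *
p,Q=cur();b=w2bed(p);v=b[:2]-[0,-148];th=np.arctan2(-v[1],-v[0]);s=state()
print(b.round(1),"theta",th.round(3),"r",np.hypot(*v).round(1),"tool err",np.degrees((Q.inv()*lever(th,0)[1]).as_rotvec()).round(1),"F",BR.inv().apply(s["force"]).round(1),s["gripper_width"])
E
python3 st.py
```

```text
[ -62.6 -201.6   37.1] theta 0.708 r 82.4 tool err [-0.7  0.2  4. ] F [ -9.3  -3.8 -14.4] 15.80904590825077
```

>>> move_arm(plan=[{"x": 0, "y": 0, "z": 0, "rx": 0, "ry": 0, "rz": 0}, {"x": 0, "y": 0, "z": 0, "rx": 0, "ry": 0, "rz": 0}, {"x": 0, "y": 0, "z": 0, "rx": 0, "ry": 0, "rz": 0}, {"x": 0, "y": 0, "z": 0, "rx": 0, "ry": 0, "rz": 0}], grip=0.32)

```text
time_s: 17.1
ee_pos: [512.5, -397.4, 108.7]
ee_rot: [157.1, -10.2, 66.9]
force: [-0.7, 0.3, 0.3]
gripper_width: 29.2
gripper_force: 0.0
```

```bash
python3 st.py; python3 - <<'E'
from h import *
f=grab_frame("wrist")
z=f["z_map"];v,u=np.nonzero(z>0);x,y=(u-f["cx"])/f["fx"],(v-f["cy"])/f["fy"];r=np.hypot(x,y)+1e-9
d=np.c_[np.tan(r)*x/r,np.tan(r)*y/r,np.ones_like(r)]*z[v,u][:,None]
Rm=cv2.Rodrigues(np.array(f["rvec"],float))[0];P=(d-np.array(f["tvec"]).ravel())@Rm;P=P[r<1.3];q=w2bed(P)
t=P[(abs(P[:,2])<25)&(np.hypot(P[:,0]-500,P[:,1]+250)<300)];print("table z",np.percentile(t[:,2],[10,50,90]))
for nm,a in(("stone",(-18,18,-80,80,20,36)),("wood up",(30,45,-80,80,-9,9)),("wood low",(-45,-36,-150,80,-9,9))):
    s=q[(q[:,0]>a[0])&(q[:,0]<a[1])&(q[:,1]>a[2])&(q[:,1]<a[3])&(q[:,2]>a[4])&(q[:,2]<a[5])]
    if len(s)>50: print(nm,len(s),np.median(s,0).round(1),np.linalg.lstsq(np.c_[s[:,:2],np.ones(len(s))],s[:,2],rcond=None)[0].round(3))
E
```

```text
[ -57.  -205.1   41.2] theta 0.786 r 80.7 tool err [-0.   0.2 -0.3] F [-0.4  0.4  0.6] 29.179975683909127
table z [-0.98265189  0.12191003 12.78452614]
stone 2596 [ -5.1 -48.1  22.2] [1.8000e-02 1.2600e-01 2.8422e+01]
wood up 274 [ 34.4 -67.8  -7.9] [ 0.004  0.08  -2.456]
wood low 2117 [-40.8 -34.7  -3.5] [ 0.274  0.059 11.032]
```

```bash
python3 - <<'E'
from h import *
def fit(P,it=2000,t=2):
    rng=np.random.default_rng(1);b=0
    for i in range(it):
        a=P[rng.choice(len(P),3,0)];n=np.cross(a[1]-a[0],a[2]-a[0])
        if np.linalg.norm(n)<300: continue
        n/=np.linalg.norm(n);I=abs((P-a[0])@n)<t
        if I.sum()>b:b=I.sum();B=I
    Q=P[B];c=Q.mean(0);n=np.linalg.svd(Q-c)[2][2];n*=np.sign(n[2])
    return c,n,b,Q
for cam in("top","side"):
    f=grab_frame(cam);A=pts(f,f["z_map"]>0);q=w2bed(A)
    for nm,lo,hi,xm,ym in(("stone",12,42,24,88),("wood",-12,12,46,88)):
        P=A[(q[:,2]>lo)&(q[:,2]<hi)&(abs(q[:,0])<xm)&(abs(q[:,1]+5)<ym)]
        if len(P)<60: print(cam,nm,len(P));continue
        c,n,b,Q=fit(P);nb=BR.inv().apply(n)
        print(cam,nm,len(P),b,"tilt",np.degrees(np.arccos(n[2])).round(1),"yaw",np.degrees(np.arctan2(-n[1],-n[0])).round(1),"n in bed",nb.round(3),"c",w2bed(c).round(1))
        (x0,y0),wh,a=cv2.minAreaRect(w2bed(Q)[:,:2].astype(np.float32));print("   rect",np.round([x0,y0,*wh,a],1))
    m=[k for k in masks_of(cam,"long_stone") ][:3]
    for k in m:
        P=pts(f,k["pixels"]);
        if len(P)>50 and np.median(P[:,1])<0: c,n,b,Q=fit(P);print("  mask",k["p"],len(P),b,BR.inv().apply(n).round(3),w2bed(c).round(1),np.round(cv2.minAreaRect(w2bed(Q)[:,:2].astype(np.float32))[1],1))
E
```

```text
top stone 1108 571 tilt 25.9 yaw 18.7 n in bed [-0.044 -0.133  0.99 ] c [-0.1 -8.6 26.9]
   rect [  0.   -6.2 173.7  47.8  89.7]
top wood 753 328 tilt 25.8 yaw 18.8 n in bed [-0.042 -0.134  0.99 ] c [12.3 -4.7 -0.7]
   rect [ 1.000e-01 -5.000e+00  9.150e+01  1.738e+02  0.000e+00]
  mask 0.66 1311 611 [-0.034 -0.137  0.99 ] [-0.1 -9.  27. ] [176.4  50.9]
side stone 101 40 tilt 27.3 yaw 10.5 n in bed [-0.06  -0.067  0.996] c [10.  61.3 35.7]
   rect [15.2 59.4 31.5 67.5 35.2]
side wood 64 40 tilt 41.6 yaw 14.8 n in bed [-0.309 -0.068  0.949] c [38.4 35.   7.8]
   rect [38.3 34.4 87.8 12.  87.6]
```

The bed rotation had a bug: extrinsic instead of intrinsic Euler order. The stone's top and the wood are still parallel, so it lies flat. I'll refit the bed correctly before continuing the lever.

```bash
sed -i 's/from_euler("zy"/from_euler("ZY"/' h.py; python3 - <<'E'
from h import *
from scipy.optimize import least_squares
f=grab_frame("top")
K=np.array([[f["fx"],0,f["cx"]],[0,f["fy"],f["cy"]],[0,0,1]],float)
rv=np.array(f["rvec"],float);tv=np.array(f["tvec"],float)
bedR=lambda yaw:R.from_euler("ZY",[yaw,-25],degrees=True).as_matrix()
proj=lambda p,B:cv2.projectPoints((B@bedR(p[2]).T+[p[0],p[1],64]).astype(float),rv,tv,K,None)[0][:,0]
F=np.array([(30,90,20,90,196),(-30,90,20,95,315),(-25,85,12,106,297),(-25,45,12,188,291),(-25,-45,12,363,278),(-25,-85,12,445,271),(0,-148,30,579,223)],float)
B=F[:,:3];px=(F[:,3:]+.5)/5.5-.5+[320,200]
r=least_squares(lambda p:(proj(p,B)-px).ravel(),[515,-185,18])
print("bed",r.x.round(2),"res",r.fun.reshape(-1,2).round(2).tolist());np.save("bed.npy",r.x)
E
python3 st.py
python3 - <<'E'
from h import *
f=grab_frame("top");q=w2bed(pts(f,f["z_map"]>0))
s=q[(abs(q[:,0])<60)&(abs(q[:,1])<88)&(q[:,2]>22)&(q[:,2]<34)]
print("stone",np.percentile(s,[1,50,99],axis=0).round(1).tolist(),np.linalg.lstsq(np.c_[s[:,:2],np.ones(len(s))],s[:,2],rcond=None)[0].round(3),cv2.minAreaRect(s[:,:2].astype(np.float32)))
E
```

```text
bed [ 513.96 -184.09   19.96] res [[0.17, -0.15], [0.54, -0.37], [-0.09, 0.25], [-0.5, 0.22], [0.28, 0.05], [-0.17, 0.21], [-0.23, -0.19]]
[ -48.8 -200.2   71.5] theta 0.819 r 71.4 tool err [ 4.7  7.1 -0.2] F [ 0.8 -0.3 -0.4] 29.32113208320239
stone [[-24.7, -86.6, 22.4], [1.3, -1.7, 28.1], [26.4, 82.5, 33.6]] [-0.0000e+00 -1.0000e-03  2.8054e+01] ((0.6857204437255859, -1.9486465454101562), (52.77299499511719, 171.87164306640625), 0.9702395796775818)
```

```bash
python3 - <<'E'
from h import *
for t,p,e in((9.05,(512.8,-190.1,78.3),(156.5,8.6,108.5)),(9.85,(516.3,-190.9,71.3),(156.4,8.6,108.3)),(10.7,(514.7,-191.6,70.4),(156.3,8.6,108.4)),(15.4,(482.9,-370.4,94.7),(165.5,-20.6,35.3))):
    Q=R.from_euler("xyz",e,degrees=True);c=w2bed(np.array(p)+Q.apply([0,0,4.7]));M=(BR.inv()*Q).as_matrix()
    print(t,c.round(1),"z ang",np.arccos(-M[2,2]).round(3),"x ang",np.arccos(abs(M[1,0])).round(3))
print("tcp now",w2bed(cur()[0]).round(1))
f=grab_frame("wrist");save(f,"now.png");Rm=cv2.Rodrigues(np.array(f["rvec"],float))[0];C=-Rm.T@np.array(f["tvec"]).ravel()
def hit(px,h):
    x,y=(px[0]-f["cx"])/f["fx"],(px[1]-f["cy"])/f["fy"];r=np.hypot(x,y)
    d=Rm.T@np.array([np.sin(r)*x/r,np.sin(r)*y/r,np.cos(r)])
    a,b=w2bed(C),BR.inv().apply(d);return (a+b*(h-a[2])/b[2]).round(1)
for n,h in(("lever_post",48),("fixed_jaw",10),("ledge",12),("jaw_pad",0)):
    for k in landmark_of("wrist",n)[:1]: print(n,k["p"],np.round(k["point"]),hit(k["point"],h))
t=grab_frame("top")
for k in landmark_of("top","lever_post")[:2]: print("top",k)
for k in landmark_of("top","jaw_pad")[:2]: print("top pad",k,w2bed(at(t,k["point"],1)).round(1))
s=grab_frame("side")
for k in landmark_of("side","lever_post")[:2]: print("side",k,w2bed(at(s,k["point"],1)).round(1))
E
```

```text
9.05 [ 3.1 -5.9  9.6] z ang 0.15 x ang 0.152
9.85 [ 2.9 -7.9  2. ] z ang 0.151 x ang 0.153
10.7 [ 0.9 -8.   1.9] z ang 0.15 x ang 0.153
15.4 [ -71.2 -165.2   62.4] z ang 0.154 x ang 1.321
tcp now [ -48.9 -200.2   71.5]
lever_post 0.88 [265. 260.] [ -62.7 -203.6   48. ]
ledge 0.56 [98. 12.] [-27.2  -1.6  12. ]
jaw_pad 0.67 [229.  84.] [  -3.  -108.2    0. ]
top {'point': [444.5, 262.1], 'p': 0.75}
top pad {'point': [404.8, 239.0], 'p': 0.55} [  6.2 -95.4  27.2]
side {'point': [407.7, 192.2], 'p': 0.4} [ -82.6 -107.7  152. ]
```

View pics/now.png

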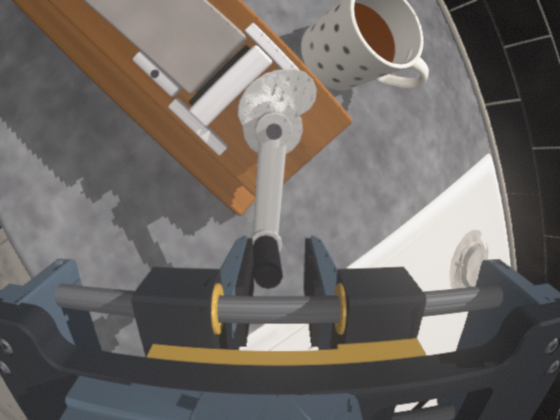

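All ten pictures are used. The lever was swung to about 0.73 rad, but the pinch was only at the post's tip because of the frame error. I'll back off, reorient with the corrected frame and grip lower.

```bash
python3 - <<'E'
from h import *
p,Q=cur();s=(p+Q.apply([0,0,-30]),Q);p1,Q1=lever(.725,95.);plan(p1,Q1,4,s)
E
```

```text
[{"x":-2.7,"y":-1.4,"z":1.8,"rx":0.022,"ry":0.03,"rz":0.023},{"x":-2.9,"y":-1.2,"z":1.6,"rx":0.022,"ry":0.03,"rz":0.023},{"x":-2.9,"y":-1.2,"z":1.7,"rx":0.022,"ry":0.03,"rz":0.023},{"x":-2.9,"y":-1.1,"z":1.6,"rx":0.022,"ry":0.03,"rz":0.023}]
```

>>> move_arm(plan=[{"x": 0, "y": 0, "z": -10, "rx": 0, "ry": 0, "rz": 0}, {"x": 0, "y": 0, "z": -20, "rx": 0, "ry": 0, "rz": 0}, {"x": -2.8, "y": -1.3, "z": 1.7, "rx": 0.022, "ry": 0.03, "rz": 0.023}, {"x": -2.9, "y": -1.2, "z": 1.7, "rx": 0.022, "ry": 0.03, "rz": 0.023}, {"x": -2.9, "y": -1.2, "z": 1.7, "rx": 0.022, "ry": 0.03, "rz": 0.023}, {"x": -2.9, "y": -1.2, "z": 1.7, "rx": 0.022, "ry": 0.03, "rz": 0.023}, {"x": 0, "y": 0, "z": 0, "rx": 0, "ry": 0, "rz": 0}, {"x": 0, "y": 0, "z": 0, "rx": 0, "ry": 0, "rz": 0}], grip=0.6)

```text
time_s: 18.75
ee_pos: [493.6, -405.5, 125.0]
ee_rot: [162.9, -18.4, 64.2]
force: [0.2, -0.7, -1.0]
gripper_width: 55.0
gripper_force: 0.0
```

```bash
cat > lp.py <<'E'
from h import *
f=grab_frame("wrist");Rm=cv2.Rodrigues(np.array(f["rvec"],float))[0];C=-Rm.T@np.array(f["tvec"]).ravel()
def hit(px,h):
    x,y=(px[0]-f["cx"])/f["fx"],(px[1]-f["cy"])/f["fy"];r=np.hypot(x,y)
    d=Rm.T@np.array([np.sin(r)*x/r,np.sin(r)*y/r,np.cos(r)])
    a,b=w2bed(C),BR.inv().apply(d);return (a+b*(h-a[2])/b[2]).round(1)
for k in landmark_of("wrist","lever_post")[:1]:
    b=hit(k["point"],48);print("post",k["p"],np.round(k["point"]),b,"theta",np.arctan2(-148-b[1],-b[0]).round(3),"r",np.hypot(b[0],b[1]+148).round(1))
E
python3 st.py; python3 lp.py
```

```text
[ -60.  -201.2   95.3] theta 0.725 r 80.2 tool err [ 0.   0.1 -0.1] F [-0.5 -0.7 -0.8] 55.01676738464236
post 0.97 [278. 238.] [ -62.3 -201.9   48. ] theta 0.713 r 82.4
```

>>> move_arm(plan=[{"x": 0, "y": 0, "z": 8, "rx": 0, "ry": 0, "rz": 0}, {"x": 0, "y": 0, "z": 10, "rx": 0, "ry": 0, "rz": 0}, {"x": 0, "y": 0, "z": 10, "rx": 0, "ry": 0, "rz": 0}, {"x": 0, "y": 0, "z": 10, "rx": 0, "ry": 0, "rz": 0}, {"x": 0, "y": 0, "z": 10, "rx": 0, "ry": 0, "rz": 0}, {"x": 0, "y": 0, "z": 6, "rx": 0, "ry": 0, "rz": 0}, {"x": 0, "y": 0, "z": 0, "rx": 0, "ry": 0, "rz": 0}, {"x": 0, "y": 0, "z": 0, "rx": 0, "ry": 0, "rz": 0}])

```text
time_s: 19.65
ee_pos: [515.4, -397.6, 75.6]
ee_rot: [162.9, -18.4, 64.2]
force: [-0.3, -0.5, -0.1]
gripper_width: 54.7
gripper_force: 0.0
```

>>> move_arm(plan=[{"x": 0, "y": 0, "z": 0, "rx": 0, "ry": 0, "rz": 0}, {"x": 0, "y": 0, "z": 0, "rx": 0, "ry": 0, "rz": 0}, {"x": 0, "y": 0, "z": 0, "rx": 0, "ry": 0, "rz": 0}, {"x": 0, "y": 0, "z": 0, "rx": 0, "ry": 0, "rz": 0}, {"x": 0, "y": 0, "z": 0, "rx": 0, "ry": 0, "rz": 0}, {"x": 0, "y": 0, "z": 0, "rx": 0, "ry": 0, "rz": 0}], grip=0.1, squeeze=20)

```text
time_s: 20.25
ee_pos: [515.9, -398.2, 76.2]
ee_rot: [162.8, -18.4, 64.2]
force: [2.3, -1.4, 0.5]
gripper_width: 17.2
gripper_force: 20.0
```

```bash
python3 st.py
```

```text
[ -59.4 -201.9   41.1] theta 0.737 r 80.2 tool err [ 0.1  0.1 -0.8] F [ 1.7 -2.1 -0.3] 17.227800169520595
```

Good pinch. Swing 0.74 → about 1.3, then check.

>>> move_arm(plan=[{"x": 0.2, "y": 5.6, "z": 0, "rx": 0, "ry": 0, "rz": -0.07}, {"x": 0.2, "y": 5.6, "z": 0, "rx": 0, "ry": 0, "rz": -0.07}, {"x": 0.2, "y": 5.6, "z": 0, "rx": 0, "ry": 0, "rz": -0.07}, {"x": 0.2, "y": 5.6, "z": 0, "rx": 0, "ry": 0, "rz": -0.07}, {"x": 0.2, "y": 5.6, "z": 0, "rx": 0, "ry": 0, "rz": -0.07}, {"x": 0.2, "y": 5.6, "z": 0, "rx": 0, "ry": 0, "rz": -0.07}, {"x": 0.2, "y": 5.6, "z": 0, "rx": 0, "ry": 0, "rz": -0.07}, {"x": 0.2, "y": 5.6, "z": 0, "rx": 0, "ry": 0, "rz": -0.07}, {"x": 0, "y": 0, "z": 0, "rx": 0, "ry": 0, "rz": 0}, {"x": 0, "y": 0, "z": 0, "rx": 0, "ry": 0, "rz": 0}])

```text
time_s: 21.25
ee_pos: [554.8, -408.5, 91.5]
ee_rot: [156.0, -6.9, 94.9]
force: [-2.4, -2.2, 1.4]
gripper_width: 17.4
gripper_force: 20.0
```

```bash
python3 st.py; python3 lp.py
```

```text
[ -23.1 -224.8   41. ] theta 1.279 r 80.2 tool err [-0.1  0.   0.2] F [-2.1 -1.2  2.6] 17.35071389674927
post 0.76 [276. 273.] [ -25.6 -225.9   48. ] theta 1.253 r 82.0
```

>>> move_arm(plan=[{"x": 0.2, "y": 5.6, "z": 0, "rx": 0, "ry": 0, "rz": -0.07}, {"x": 0.2, "y": 5.6, "z": 0, "rx": 0, "ry": 0, "rz": -0.07}, {"x": 0.2, "y": 5.6, "z": 0, "rx": 0, "ry": 0, "rz": -0.07}, {"x": 0.1, "y": 4, "z": 0, "rx": 0, "ry": 0, "rz": -0.05}, {"x": 0.1, "y": 3, "z": 0, "rx": 0, "ry": 0, "rz": -0.03}, {"x": 0, "y": 0, "z": 0, "rx": 0, "ry": 0, "rz": 0}, {"x": 0, "y": 0, "z": 0, "rx": 0, "ry": 0, "rz": 0}, {"x": 0, "y": 0, "z": 0, "rx": 0, "ry": 0, "rz": 0}])

```text
time_s: 22.15
ee_pos: [574.4, -404.6, 100.6]
ee_rot: [155.2, 0.0, 110.0]
force: [-6.2, -2.6, 2.8]
gripper_width: 17.4
gripper_force: 20.0
```

```bash
python3 st.py; python3 lp.py
```

```text
[  -1.2 -227.9   41. ] theta 1.555 r 79.9 tool err [-0.2 -0.   1. ] F [-4.9 -0.3  5.4] 17.39647763313504
post 0.79 [279. 273.] [  -1.4 -229.9   48. ] theta 1.554 r 81.9
```

>>> move_arm(plan=[{"x": 0, "y": 1.5, "z": 0, "rx": 0, "ry": 0, "rz": 0}, {"x": 0, "y": 1.5, "z": 0, "rx": 0, "ry": 0, "rz": 0}, {"x": 0, "y": 1.5, "z": 0, "rx": 0, "ry": 0, "rz": 0}, {"x": 0, "y": 0, "z": 0, "rx": 0, "ry": 0, "rz": 0}, {"x": 0, "y": 0, "z": 0, "rx": 0, "ry": 0, "rz": 0}])

```text
time_s: 22.75
ee_pos: [574.6, -404.5, 100.6]
ee_rot: [155.6, -0.0, 110.1]
force: [-18.1, -8.0, 1.6]
gripper_width: 18.0
gripper_force: 20.0
```

```bash
python3 st.py
```

```text
[  -1.1 -227.9   40.9] theta 1.557 r 79.9 tool err [-0.6 -0.1  0.9] F [-17.2  -1.4   9.8] 17.95380455779045
```

It's at the stop: the force rose to 17 N with no motion. Relax, open and retreat.

>>> move_arm(plan=[{"x": 0, "y": -1.5, "z": 0, "rx": 0, "ry": 0, "rz": 0}, {"x": 0, "y": -1, "z": 0, "rx": 0, "ry": 0, "rz": 0}, {"x": 0, "y": 0, "z": 0, "rx": 0, "ry": 0, "rz": 0}])

```text
time_s: 23.05
ee_pos: [574.5, -404.6, 100.6]
ee_rot: [155.4, -0.0, 110.1]
force: [-12.1, -5.1, 2.0]
gripper_width: 17.4
gripper_force: 20.0
```

>>> move_arm(plan=[{"x": 0, "y": 0, "z": 0, "rx": 0, "ry": 0, "rz": 0}, {"x": 0, "y": 0, "z": 0, "rx": 0, "ry": 0, "rz": 0}, {"x": 0, "y": 0, "z": 0, "rx": 0, "ry": 0, "rz": 0}, {"x": 0, "y": 0, "z": 0, "rx": 0, "ry": 0, "rz": 0}, {"x": 0, "y": 0, "z": -10, "rx": 0, "ry": 0, "rz": 0}, {"x": 0, "y": 0, "z": -20, "rx": 0, "ry": 0, "rz": 0}, {"x": 0, "y": 0, "z": -30, "rx": 0, "ry": 0, "rz": 0}, {"x": 0, "y": 0, "z": -30, "rx": 0, "ry": 0, "rz": 0}, {"x": 0, "y": 0, "z": -15, "rx": 0, "ry": 0, "rz": 0}, {"x": 0, "y": 0, "z": 0, "rx": 0, "ry": 0, "rz": 0}], grip=0.6)

```text
time_s: 24.05
ee_pos: [536.6, -419.8, 200.4]
ee_rot: [154.9, 0.3, 110.0]
force: [0.5, 0.0, 1.2]
gripper_width: 54.5
gripper_force: 0.0
```

```bash
python3 st.py; python3 lp.py; python3 - <<'E'
from h import *
f=grab_frame("top");q=w2bed(pts(f,f["z_map"]>0))
s=q[(abs(q[:,0])<60)&(abs(q[:,1])<88)&(q[:,2]>22)&(q[:,2]<34)]
print("stone",np.percentile(s,[1,50,99],axis=0).round(1).tolist(),np.linalg.lstsq(np.c_[s[:,:2],np.ones(len(s))],s[:,2],rcond=None)[0].round(3))
for n in("long_stone","fixed_jaw","jaw_pad"):
    for k in landmark_of("top",n)[:2]: print(n,round(k["p"],2),w2bed(at(f,k["point"],1)).round(1))
for k in masks_of("top","long_stone")[:2]:
    P=w2bed(pts(f,k["pixels"]));P=P[(P[:,2]>24)&(P[:,2]<33)]
    if len(P)>100: print("mask",k["p"],np.round(cv2.minAreaRect(P[:,:2].astype(np.float32))[:2],1),np.percentile(P[:,1],[.5,99.5]))
E
```

```text
[   4.  -229.3  148.6] theta 1.62 r 81.4 tool err [ 0.1  0.3 -2.7] F [ 0.9 -0.1  0.8] 54.49370945542367
stone [[-24.7, -86.6, 22.3], [1.4, 0.3, 28.0], [26.2, 86.5, 33.6]] [-3.000e-03 -1.000e-03  2.798e+01]
long_stone 0.72 [11.  -2.8 28. ]
fixed_jaw 0.57 [-5.2 89.9 23. ]
mask 0.76 [[  1.1  -2.5]
 [ 51.2 180.4]] [-91.11272247  86.59983673]
```

```bash
python3 - <<'E'
from h import *
f=grab_frame("top");A=pts(f,np.ones((420,560),bool)&(f["z_map"]>0));v,u=np.nonzero(f["z_map"]>0);q=w2bed(A)
for lo,hi in((75,110),(-110,-80)):
  m=(abs(q[:,0]-5)<9)&(q[:,1]>lo)&(q[:,1]<hi)
  b=np.round(q[m,1]/2.5)*2.5
  for y in np.unique(b): print(y,int(np.median(f["img"][v[m],u[m]].mean(1)[b==y])),np.median(q[m,2][b==y]).round(),end=" | ")
  print()
for n in("cam_lever","lever_post"):
    for k in landmark_of("top",n)[:2]: print(n,round(k["p"],2),np.round(k["point"],1),w2bed(at(f,k["point"],1)).round(1))
K=np.array([[f["fx"],0,f["cx"]],[0,f["fy"],f["cy"]],[0,0,1]],float)
print("expected post px",cv2.projectPoints(np.array([bed2w([0.,-228,48])]),np.array(f["rvec"],float),np.array(f["tvec"],float),K,None)[0].ravel().round(1))
for n,lo,hi in(("short",20,150),):
    S=A[(A[:,0]>330)&(A[:,0]<560)&(A[:,2]>22)&(A[:,2]<34)&(A[:,1]>lo)&(A[:,1]<hi)];print(n,S.mean(0).round(1))
E
python3 lp.py
```

```text
75.0 163 690.0 | 77.5 163 695.0 | 80.0 163 695.0 | 82.5 163 697.0 | 85.0 164 699.0 | 87.5 161 699.0 | 90.0 154 702.0 | 92.5 143 704.0 | 95.0 146 710.0 | 97.5 149 714.0 | 100.0 152 717.0 | 102.5 157 720.0 | 105.0 158 722.0 | 107.5 158 721.0 | 110.0 159 723.0 | 
-110.0 153 587.0 | -107.5 158 585.0 | -105.0 162 588.0 | -102.5 167 587.0 | -100.0 167 587.0 | -97.5 170 588.0 | -95.0 172 588.0 | -92.5 90 597.0 | -90.0 65 597.0 | -87.5 105 598.0 | -85.0 148 598.0 | -82.5 150 600.0 | -80.0 157 598.0 | 
post 0.77 [276. 220.] [   0.3 -231.1   48. ] theta 1.574 r 83.1Traceback (most recent call last):
  File "<stdin>", line 9, in <module>
ValueError: it knows: bed, egg_timer, fixed_jaw, garlic, jaw_pad, ledge, lever_post, long_stone, mug, peeler, short_stone
```

```bash
python3 -c "
from workcell import *
print(job_done())"
```

```text
the job is handed in; nothing more can be done
None
```

I laid the long stone flat on the bed against the ledge and swung the cam lever to its stop, so the pad is against the stone. I then let go and handed the job in at about 24 s. My last camera reading had the stone 2.5 mm from its target along the bed (4 mm allowed); I couldn't measure the grip force or the gap to the fixed jaw directly, and no verdict came back.

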